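# Fetch the T-section from behind the spray can and the tin

## Task

The T-section offcut at the back of the store plate is needed in the weld fixture, but a spray can and a tin stand in front of it. First move both containers, standing upright, onto the black rubber mat; while they wait there, lift the T-section out and set it flat, web up, between the two rails of the fixture, with its ends level with the rail ends. Then stand the can and the tin back on the store plate, each where it stood at the start, and leave the pipe offcut alone.

Things in the scene. Friction and masses are not known exactly. Their poses are not given: they have to be found in the camera images.
- spray: Spray can, the slimmer and taller container: upright bare-aluminium cylinder with a white band, 52 mm diameter, straight wall up to 118 mm, small 18 mm wide white nozzle on top to 135 mm; about 0.18 kg. Origin: centre of its underside; z up along its axis. Stands on the store plate in front of the T-section, left or right by chance; its starting place is where it must return to.
- tin: Paste tin, the wider and shorter container: upright steel cylinder with a grey band and a black lid, 64 mm diameter, 110 mm high, straight-sided; about 0.3 kg. Origin: centre of its underside; z up along its axis. Stands on the store plate beside the spray can, the centres 100 mm apart; its starting place is where it must return to.
- tee: Rust-brown steel T-section offcut standing on its flange, about 0.6 kg (0.5 to 0.7). Flange 50 mm (its x) by 120 mm (its y) by 6 mm thick; on its middle an upright web 8 mm thick (x), 120 mm long (y), its top edge 51 mm above the underside. Origin: centre of the underside of the flange; y along the length, z up along the web. Either end may face either way.
- mat: Black rubber mat fixed to the table, 120 mm (x) by 230 mm (y), 4 mm thick, empty at the start. Origin: centre of its underside; its upper face at z = 4 mm; y along its length.
- fixture: Weld fixture fixed to the table: bright plate 110 mm (x) by 170 mm (y) by 8 mm thick with two dark rails along y, each 12 mm wide, 120 mm long and 8 mm high, 74 mm apart between their inner faces and centred on the plate. Origin: centre of the underside; plate's upper face at z = 8 mm, rail tops at 16 mm. The T-section goes centred over the origin, its length along y.
- store: Store plate fixed to the table: grey plate 180 mm (x) by 250 mm (y) by 4 mm thick, a blue back fence 6 mm thick along its far (+x) edge reaching 50 mm high, and blue side lips 4 mm wide reaching 16 mm. Origin: centre of the underside; its upper face at z = 4 mm. The containers stand at about x = -30 mm, y = +50 and -50 mm in its frame, the T-section at about x = +35 mm, y = 0, its length along y (within 5 mm and 0.06 rad).
- pipe: Bystander, leave alone: short rust-brown pipe offcut standing on the store plate near one end of the T-section, 34 mm outside diameter, 45 mm high. Origin: centre of its underside.
Mind the look-alikes: they are no part of the job. Leave any blue or red look-alike of the tee alone.

How it is judged:
By the outcome, as a careful person would: the job done as asked, in the order asked, and still so for the second after the job is handed in, with the robot touching nothing.
It also fails if it takes over 128 s, if anything falls off the work surface, if the arm or the gripper's body presses on something with over 40 N, if the wrist force passes 120 N, or if a joint passes its speed limit or range.

## Robot

A 7-joint arm with a two-finger parallel gripper is mounted at the origin on the work surface. World frame = base frame: x ahead of the robot, y to its left, z up, the work surface at z = 0. Lengths are in m, angles in rad, forces in N, time in s.
With the tool pointing down it reaches from about 0.35 to 0.9 m from the base axis. Payload 8.1 kg.
Tool frame: the origin (TCP) lies between the finger pads; the fingertips stand 19 mm ahead of it and the grasp point (between the pads) is the TCP; y points along the fingers, x is the direction in which the jaws open and shut, and the axes are right-handed (so a half turn about y gives the same grasp; the last joint's range is limited). The gripper opens to 92 mm and grips with 3 to 60 N. Pads are 19 mm wide; open, the fingers measure 130 mm over their backs; the gripper's body (75 mm by 190 mm) begins 47 mm behind the grasp point.
Start: joints at [-1.239, 0.434, 0.025, 1.573, -0.012, 1.134, -0.075], TCP at [0.263, 0.567, 0.246] pointing down, gripper open.
Joint ranges: [-2.62, 2.62], [-0.44, 2.09], [-1.27, 1.32], [0.08, 2.57], [-1.32, 4.46], [0.12, 2], [-2.74, 2.74]. Speed limits (rad/s): [2.22, 2.22, 3.01, 3.01, 3.14, 3.14, 3.14].

## Interface

Orientations are given as a rotation vector (axis times angle).
In Python, from cell import arm gives the robot as it stands.
- The arm moves only by the tool move_arm, never from a script. Its argument "series" is a list of rows, each an object of numbers: "x", "y", "z": the shift along the tool's x, y, z in cm; "rx", "ry", "rz": the turn, a rotation vector about the tool's x, y, z in rad. In form: [{"x": .., "y": .., "z": .., "rx": .., "ry": .., "rz": ..}, ...]. A call has 1 to 12 rows; each row shifts and turns the pose as measured when the row begins, along the tool's axes as they then stand; what a row does not reach is not made up. A row lasts 1/8 s, in which the tool goes at most 62.5 mm and 10.7 degrees, less where a joint would pass 70% of its speed; a pose out of reach is approached as far as the arm can. A call is refused whole if a number of a shift passes 6.25 or a number of a turn 0.188, either way. A call with a gripper value outside its range is refused whole. "jaw" is the finger opening in cm, from 0 to 9.18, set as the call begins (left out, the last holds). The fingers move at their own pace and stop on an object; "newtons" is the grip in N (left out, the last holds). Time passes only in rows, so rows that do not move let the fingers close. It gives the time, the measured TCP pose, the force and the opening at its end, in the units of the state.
- arm.observe(): the state, without advancing time (a new reading comes with each control period).
- arm.get_image(name): name is "scene" or "top" or "wrist"; returns the picture (384x512x3 uint8, blue, green, red); there is no depth.
- arm.camera_params(name): a dict with "K" (3x3 intrinsics, pixels), "k1" (the pictures are not rectified: a ray, as slopes to the right and down, at radius r is drawn at 1 + k1 r^2 times it, then the intrinsics apply), "R" (3x3) and "t" (3): a world point X has camera coordinates R X + t; the wrist camera has in their place "tool_from_camera" (4x4, takes a point from camera to tool coordinates, whose origin is the TCP and whose axes are the tool frame's). Camera axes: x right, y down, z forward; pixel columns grow to the right and rows downward; lengths in m; the calibration is good to about 2 mm. A picture is of the moment at which its call begins: read the wrist's pose just before it. camera_params takes no time and is no camera call.
- arm.sign_off(): hands the job in, once; it reports no verdict.
The state is a dict: "clock": time; "joints": joint angles; "dq": joint speeds; "joint_efforts": joint torques, N m; "position": TCP position; "ee_rot": TCP orientation; "force": force on the tool from outside, world axes, zero at the start; "ft_torque": the same for the moment, N m; "width": opening from 0.0 (shut) to 1.0 (fully open).
Only numpy, scipy, OpenCV 4.12 (cv2) and the standard library are available. Lean on these libraries where they do the work, as an engineer would, in place of code of your own. Each camera call takes 0.05 s, during which the arm holds its last target.

## Working session

There is one attempt and no reset: what is moved stays moved. The work goes in short steps, Python scripts to look and compute and a tool call to move; the robot and the scene stay as the last step left them, time stands still between calls to the robot, and variables do not carry over. Pictures are saved under pics/ and viewed, and the job is handed in when it is done.

Besides the shell and the picture viewer there is one more tool, called after "Emit:" as name([rows], argument=value, ...), one row to a line, values as JSON. move_arm: Moves the arm, as the interface text tells. Its arguments: {"type":"object","properties":{"series":{"type":"array","items":{"type":"object","properties":{"x":{"type":"number"},"y":{"type":"number"},"z":{"type":"number"},"rx":{"type":"number"},"ry":{"type":"number"},"rz":{"type":"number"}}}},"jaw":{"type":"number"},"newtons":{"type":"number"}},"required":["series"]}

```bash
ls; mkdir -p pics; python3 - <<'E'
from cell import arm
import cv2
s=arm.observe(); print(s)
for n in ['scene','top','wrist']:
    im=arm.get_image(n); cv2.imwrite(f'pics/{n}0.png',im)
    print(n,arm.camera_params(n))
E
```

```text
pics
{'clock': 0.0, 'joints': array([-1.2386134 ,  0.43521142,  0.02498509,  1.57409281, -0.01159393,
        1.13398136, -0.07509854]), 'dq': array([ 1.14279406e-03, -3.24087526e-04, -2.38529193e-04, -4.88217127e-05,
        1.00256518e-03,  6.96482610e-04,  1.66433955e-03]), 'joint_efforts': array([ 3.01713726e-05, -6.67847013e+01,  9.84614566e-01, -3.14449596e+01,
       -6.06654561e-02,  4.26384062e-02,  1.62957213e-04]), 'position': array([0.26311596, 0.56639452, 0.24495393]), 'ee_rot': array([-1.38507451, -0.88232375,  0.8843228 ]), 'force': array([ 0.02855984, -0.23261741, -0.27687384]), 'ft_torque': array([-0.03208405,  0.00153944, -0.02077743]), 'width': 1.002401795806012}
scene {'K': array([[423.25586979,   0.        , 259.91722437],
       [  0.        , 423.25586979, 188.36118036],
       [  0.        ,   0.        ,   1.        ]]), 'k1': -0.06450578722772322, 'R': array([[-0.87824845,  0.47797806,  0.01471858],
       [ 0.33376608,  0.63473086, -0.69693396],
       [-0.34246148, -0.60716861, -0.71698425]]), 't': array([ 0.48125231, -0.06564914,  1.53333894])}
top {'K': 
[... 243 characters left out ...]
[-0.99548724, -0.00472848, -0.09477764],
       [ 0.09480729, -0.00649981, -0.99547442]]), 't': array([-0.10085876,  0.49772372,  1.50800283])}
wrist {'K': array([[306.99910324,   0.        , 259.0257546 ],
       [  0.        , 306.99910324, 189.30695529],
       [  0.        ,   0.        ,   1.        ]]), 'k1': -0.08543291596235862, 'tool_from_camera': array([[ 9.99999558e-01,  5.12999375e-04, -7.87333636e-04,
         5.46845553e-04],
       [ 9.03055466e-04, -2.92878950e-01,  9.56149102e-01,
        -1.38797882e-01],
       [ 2.59910443e-04, -9.56149391e-01, -2.92879284e-01,
         7.78988862e-02],
       [ 0.00000000e+00,  0.00000000e+00,  0.00000000e+00,
         1.00000000e+00]])}
```

View pics/scene0.png

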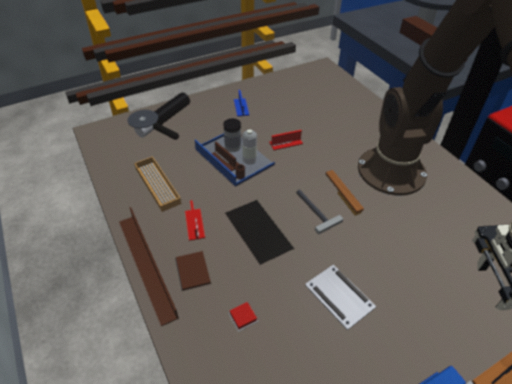

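View pics/top0.png

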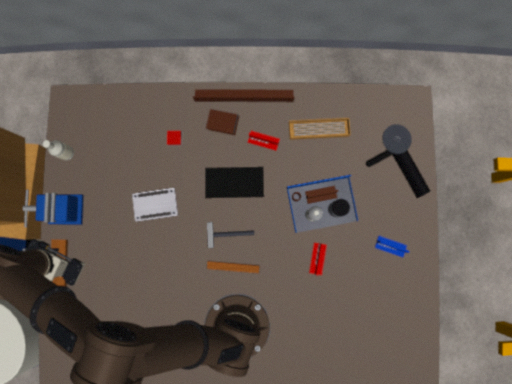

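View pics/wrist0.png

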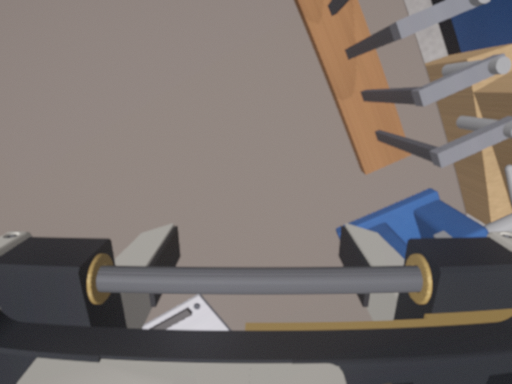

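```bash
cat > h.py <<'E'
import numpy as np, cv2
from scipy.spatial.transform import Rotation as Ro
from cell import arm
def cam(name, state=None):
    p=arm.camera_params(name)
    K=np.array(p['K']);k1=p['k1']
    if 'R' in p: R=np.array(p['R']);t=np.array(p['t'])
    else:
        s=state; T=np.array(p['tool_from_camera'])
        W=np.eye(4);W[:3,:3]=Ro.from_rotvec(s['ee_rot']).as_matrix();W[:3,3]=s['position']
        M=np.linalg.inv(W@T);R=M[:3,:3];t=M[:3,3]
    return K,np.array([k1,0,0,0,0.]),R,t
def proj(c,X):
    K,d,R,t=c
    return cv2.projectPoints(np.array(X,float).reshape(-1,1,3),cv2.Rodrigues(R)[0],t,K,d)[0].reshape(-1,2)
def ray(c,px):
    K,d,R,t=c
    u=cv2.undistortPoints(np.array(px,float).reshape(-1,1,2),K,d).reshape(-1,2)
    return -R.T@t,(np.c_[u,np.ones(len(u))])@R
def onz(c,px,z):
    o,D=ray(c,px); return o+D*((z-o[2])/D[:,2])[:,None]
E
python3 - <<'E'
import cv2
a=cv2.imread('pics/top0.png'); 
cv2.imwrite('pics/top0_store.png',cv2.resize(a[165:245,275:375],None,fx=7.5,fy=7.5,interpolation=cv2.INTER_CUBIC))
cv2.imwrite('pics/top0_left.png',cv2.resize(a[150:240,120:280],None,fx=5,fy=5,interpolation=cv2.INTER_CUBIC))
a=cv2.imread('pics/scene0.png'); 
cv2.imwrite('pics/scene0_store.png',cv2.resize(a[110:190,185:285],None,fx=7.5,fy=7.5,interpolation=cv2.INTER_CUBIC))
E
```

```text
(no output)
```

View pics/top0_store.png

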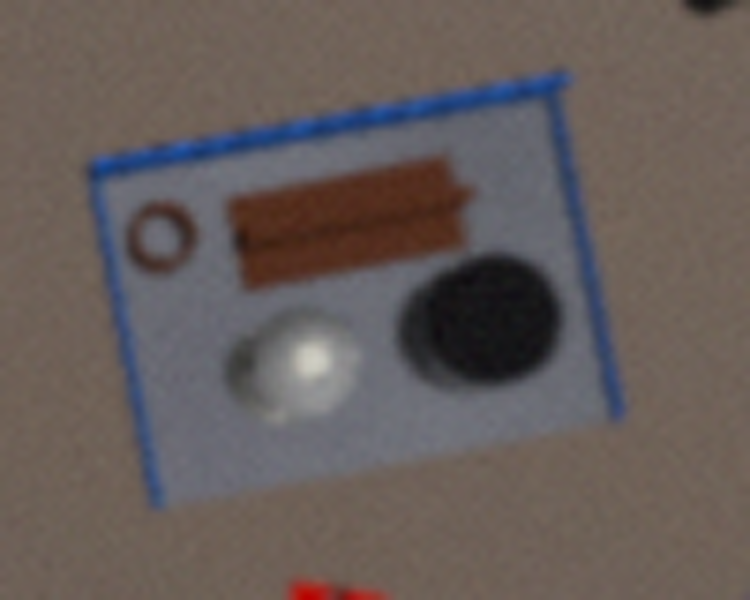

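View pics/top0_left.png

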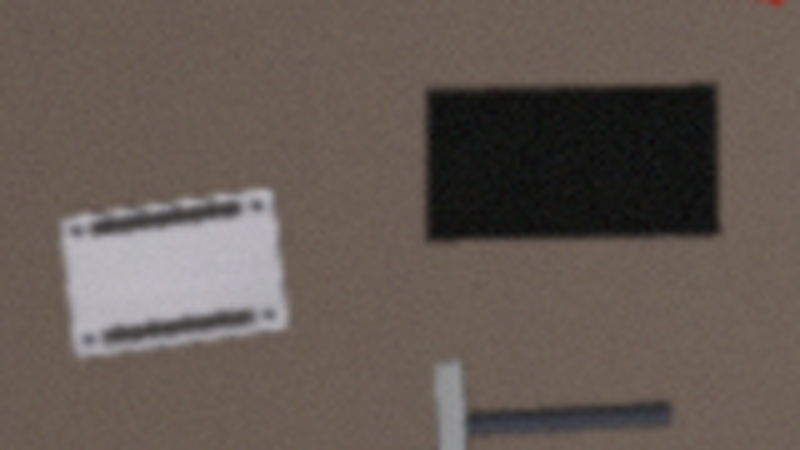

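View pics/scene0_store.png

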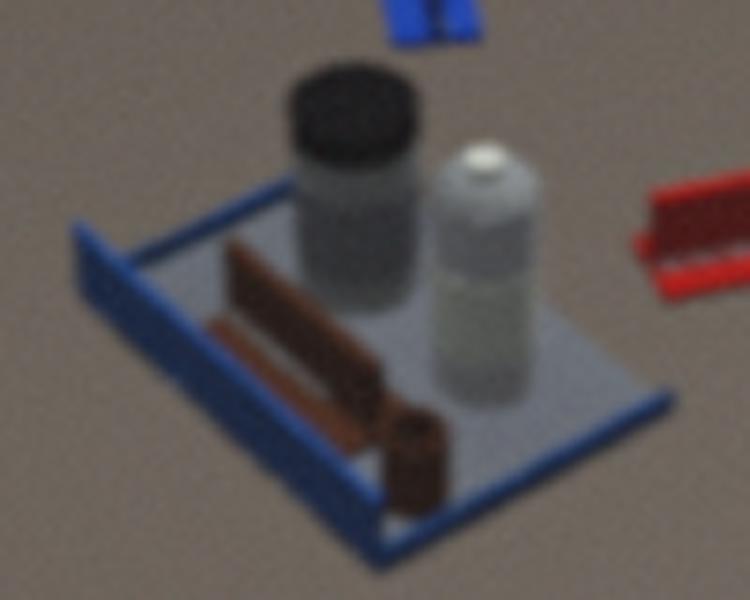

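```bash
python3 - <<'E'
from h import *
s=arm.observe(); c=cam('top'); sc=cam('scene')
im=cv2.imread('pics/top0.png')
def cr(p,o=(275,165),f=7.5): return (np.array(p,float)+.5)/f-.5+np.array(o)
# tee flange corners upper z=.010
print('tee',onz(c,cr([[228,198],[446,155],[466,246],[246,288]]),.010)[:,:2])
print('pipe',onz(c,cr([[161,237]]),.049)[:,:2])
print('tin top',onz(c,cr([[496,318]]),.114)[:,:2])
print('noz',onz(c,cr([[310,362]]),.139)[:,:2])
print('store front corners',onz(c,cr([[156,508],[618,422]]),.016)[:,:2])
print('store fence top',onz(c,cr([[92,160],[570,75]]),.05)[:,:2])
o=(120,150)
fx=onz(c,cr([[60,218],[270,190],[289,327],[78,357]],o,5),.008)[:,:2];print('fix',fx,fx.mean(0))
mt=onz(c,cr([[427,88],[717,86],[719,234],[428,240]],o,5),.004)[:,:2];print('mat',mt,mt.mean(0))
print(Ro.from_rotvec(s['ee_rot']).as_matrix())
E
```

```text
tee [[ 0.52586648 -0.26118348]
 [ 0.54913351 -0.37591579]
 [ 0.50133349 -0.38580217]
 [ 0.47885696 -0.27029249]]
pipe [[ 0.50141449 -0.22262527]]
tin top [[ 0.45622952 -0.37998663]]
noz [[ 0.43313195 -0.28541714]]
store front corners [[ 0.36469162 -0.22258924]
 [ 0.4094121  -0.46321136]]
store fence top [[ 0.5404216  -0.18760203]
 [ 0.5857656  -0.43322098]]
fix [[0.51421106 0.42134158]
 [0.53700731 0.25389483]
 [0.42949671 0.23622133]
 [0.40474235 0.40317031]] [0.47136436 0.32865701]
mat [[ 0.61904444  0.13210026]
 [ 0.6215442  -0.09680259]
 [ 0.50433829 -0.09885787]
 [ 0.49854192  0.12898039]] [0.56086721 0.01635505]
[[ 4.21286739e-01 -3.64579870e-04 -9.06927423e-01]
 [ 9.06926732e-01 -1.12865971e-03  4.21286872e-01]
 [-1.17720515e-03 -9.99999297e-01 -1.44842138e-04]]
```

Candidates for the T-section (scene pixels): the rust-brown tee on the store plate at (230,158), red tees at (287,139) and (194,221), a blue tee at (241,103), a brown slab at (193,270), and a brown angle at (150,265). The close crop shows the only rust-brown T standing on the store plate, with the pipe beside it, so I choose that one. The spray can is on the left (+y) and the tin on the right.

Emit:
move_arm([
  {"ry": 0.158, "y": -1},
  {"ry": 0.158, "y": -1},
  {"ry": 0.158, "y": -1},
  {"ry": 0.158, "y": -1},
  {"ry": 0.158, "y": -1},
  {"ry": 0.158, "y": -1},
], jaw=9.1)

```text
invalid input
```

Emit:
move_arm([
  {"x": 0, "y": -1, "z": 0, "rx": 0, "ry": 0.158, "rz": 0},
  {"x": 0, "y": -1, "z": 0, "rx": 0, "ry": 0.158, "rz": 0},
  {"x": 0, "y": -1, "z": 0, "rx": 0, "ry": 0.158, "rz": 0},
  {"x": 0, "y": -1, "z": 0, "rx": 0, "ry": 0.158, "rz": 0},
  {"x": 0, "y": -1, "z": 0, "rx": 0, "ry": 0.158, "rz": 0},
  {"x": 0, "y": -1, "z": 0, "rx": 0, "ry": 0.158, "rz": 0},
])

```text
clock: 0.9
position: [0.2626, 0.5649, 0.3037]
ee_rot: [-1.574, -0.122, 0.127]
force: [-0.9, -0.1, 0.4]
width: 1.002
```

```bash
cat >> h.py <<'E'
def yaw(R): return np.arctan2(R[1,0],R[0,0])
def go(*T,yawt=None):
    s=arm.observe();R=Ro.from_rotvec(s['ee_rot']).as_matrix()
    print('clk',round(s['clock'],2),'pos',s['position'].round(4),'yaw',yaw(R).round(4),'tooly',R[:,1].round(4),'F',s['force'].round(1),'w',round(s['width']*9.18,2))
    p=s['position'].copy()
    for t in T:
        d=np.array(t)-p; print('  to',t,'tool cm',(R.T@d*100).round(2)); p=np.array(t)
    if yawt is not None: print('  ry',(yaw(R)-yawt).round(4))
E
python3 -c "
from h import *
go((.45,.3,.32),(.45,-.37,.32),yawt=.185)"
```

```text
clk 0.9 pos [0.2626 0.5649 0.3037] yaw 0.1583 tooly [-0.003  -0.0071 -1.    ] F [-0.9 -0.1  0.4] w 9.2
  to (0.45, 0.3, 0.32) tool cm [ 14.32  -1.5  -29.13]
  to (0.45, -0.37, 0.32) tool cm [-10.56   0.48 -66.16]
  ry -0.0267
```

Emit:
move_arm([
  {"x": 2.9, "y": -0.3, "z": -5.5, "ry": -0.005},
  {"x": 2.9, "y": -0.3, "z": -5.9, "ry": -0.005},
  {"x": 2.9, "y": -0.3, "z": -5.9, "ry": -0.005},
  {"x": 2.9, "y": -0.3, "z": -5.5, "ry": -0.005},
  {"x": 2.9, "y": -0.3, "z": -5.5, "ry": -0.005},
  {"x": -1, "z": -6},
  {"x": -1, "z": -6},
  {"x": -1, "z": -6},
  {"x": -1, "z": -6},
  {"x": -1, "z": -6},
  {"x": -1, "z": -6},
  {"x": -1, "z": -6},
], jaw=9.1, newtons=20)

```text
invalid input
```

```bash
python3 -c "
from h import *
go((.45,-.37,.32),yawt=.185)"
```

```text
clk 0.9 pos [0.2626 0.5649 0.3037] yaw 0.1583 tooly [-0.003  -0.0071 -1.    ] F [-0.9 -0.1  0.4] w 9.2
  to (0.45, -0.37, 0.32) tool cm [  3.76  -1.02 -95.29]
  ry -0.0267
```

Emit:
move_arm([
  {"x": 2.9, "y": -0.3, "z": -5.5, "rx": 0, "ry": -0.005, "rz": 0},
  {"x": 2.9, "y": -0.3, "z": -5.5, "rx": 0, "ry": -0.005, "rz": 0},
  {"x": 2.9, "y": -0.3, "z": -5.5, "rx": 0, "ry": -0.005, "rz": 0},
  {"x": 2.9, "y": -0.3, "z": -5.5, "rx": 0, "ry": -0.005, "rz": 0},
  {"x": 2.9, "y": -0.3, "z": -5.5, "rx": 0, "ry": -0.005, "rz": 0},
  {"x": -1, "y": 0, "z": -6, "rx": 0, "ry": 0, "rz": 0},
  {"x": -1, "y": 0, "z": -6, "rx": 0, "ry": 0, "rz": 0},
  {"x": -1, "y": 0, "z": -6, "rx": 0, "ry": 0, "rz": 0},
  {"x": -1, "y": 0, "z": -6, "rx": 0, "ry": 0, "rz": 0},
  {"x": -1, "y": 0, "z": -6, "rx": 0, "ry": 0, "rz": 0},
  {"x": -1, "y": 0, "z": -6, "rx": 0, "ry": 0, "rz": 0},
], jaw=9.1, newtons=20)

```text
clock: 2.28
position: [0.46, -0.0553, 0.3208]
ee_rot: [-1.572, -0.147, 0.152]
force: [1.6, 0.0, -0.9]
width: 0.99
```

```bash
python3 -c "
from h import *
go((.45,-.37,.32),yawt=.185)"
```

```text
clk 2.27 pos [ 0.46   -0.0553  0.3208] yaw 0.1906 tooly [-0.0028 -0.0067 -1.    ] F [ 1.6  0.  -0.9] w 9.08
  to (0.45, -0.37, 0.32) tool cm [ -6.95   0.29 -30.7 ]
  ry 0.0056
```

Emit:
move_arm([
  {"x": -1.4, "y": 0, "z": -6.1, "rx": 0.006, "ry": 0.005, "rz": -0.004},
  {"x": -1.4, "y": 0, "z": -6.1, "rx": 0, "ry": 0, "rz": 0},
  {"x": -1.4, "y": 0, "z": -6.1, "rx": 0, "ry": 0, "rz": 0},
  {"x": -1.4, "y": 0, "z": -6.1, "rx": 0, "ry": 0, "rz": 0},
  {"x": -1.4, "y": 0, "z": -6.1, "rx": 0, "ry": 0, "rz": 0},
  {"x": 0, "y": 0, "z": 0, "rx": 0, "ry": 0, "rz": 0},
  {"x": 0, "y": 0, "z": 0, "rx": 0, "ry": 0, "rz": 0},
])

```text
clock: 3.15
position: [0.4444, -0.3724, 0.3204]
ee_rot: [-1.567, -0.142, 0.142]
force: [-1.0, 0.7, -0.3]
width: 0.99
```

```bash
python3 -c "
from h import *
go((.45,-.37,.32),yawt=.185)
s=arm.observe();np.save('s1.npy',s,allow_pickle=True)
cv2.imwrite('pics/w1.png',arm.get_image('wrist'))"
```

```text
clk 3.15 pos [ 0.4444 -0.3724  0.3204] yaw 0.1808 tooly [ 3.e-04 -4.e-04 -1.e+00] F [-1.   0.7 -0.3] w 9.09
  to (0.45, -0.37, 0.32) tool cm [0.59 0.04 0.14]
  ry -0.0042
```

View pics/w1.png

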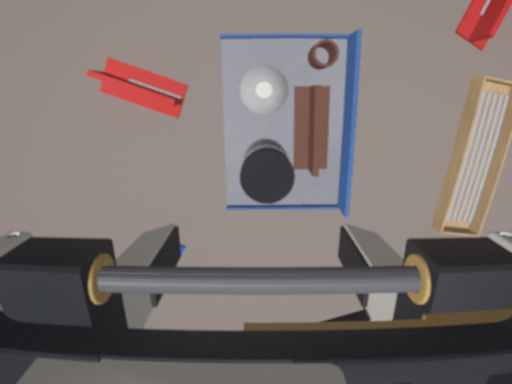

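```bash
python3 - <<'E'
from h import *
s=np.load('s1.npy',allow_pickle=True).item();c=cam('wrist',s)
im=cv2.imread('pics/w1.png');hsv=cv2.cvtColor(im,cv2.COLOR_BGR2HSV)
def comps(m,box):
    x0,y0,x1,y1=box;k=np.zeros_like(m);k[y0:y1,x0:x1]=m[y0:y1,x0:x1]
    cs,_=cv2.findContours(k,cv2.RETR_EXTERNAL,cv2.CHAIN_APPROX_NONE)
    return sorted(cs,key=cv2.contourArea)[::-1]
g=im.max(2)
k=comps(((g<40)*255).astype('uint8'),(225,130,310,215))[0];(e)=cv2.fitEllipse(k)
print('lid',e); tin=onz(c,[e[0]],.114)[0];print(tin)
print(np.ptp(onz(c,k.reshape(-1,2),.114),axis=0))
k=comps(((im.min(2)>215)*255).astype('uint8'),(235,60,295,120));print(len(k))
e=cv2.fitEllipse(k[0]);print('noz',e);sp=onz(c,[e[0]],.139)[0];print(sp, np.hypot(*(sp-tin)[:2]))
br=((hsv[...,0]<15)&(hsv[...,1]>70)&(g<140)).astype('uint8')*255
k=comps(br,(285,75,345,185))
cv2.imwrite('pics/w1_crop.png',cv2.resize(im[25:220,210:370],None,fx=3.05,fy=3.05,interpolation=cv2.INTER_CUBIC))
print('tee',[cv2.contourArea(q) for q in k],cv2.minAreaRect(k[0]))
k=comps(br,(300,35,345,75));print('pipe',cv2.fitEllipse(k[0]),onz(c,[cv2.fitEllipse(k[0])[0]],.049))
for n,P in(('tin',tin),('sp',sp)): print(n,proj(c,[P]))
E
```

```text
Traceback (most recent call last):
IndexError: list index out of range
```

```bash
cat > m1.py <<'E'
from h import *
s=np.load('s1.npy',allow_pickle=True).item();c=cam('wrist',s)
im=cv2.imread('pics/w1.png');hsv=cv2.cvtColor(im,cv2.COLOR_BGR2HSV)
def comps(m,box):
    x0,y0,x1,y1=box;k=np.zeros_like(m);k[y0:y1,x0:x1]=m[y0:y1,x0:x1]
    cs,_=cv2.findContours(k,cv2.RETR_EXTERNAL,cv2.CHAIN_APPROX_NONE)
    return sorted(cs,key=cv2.contourArea)[::-1]
g=im.max(2)
print('px',im[178,266],im[145,266],im[90,264],im[130,310],im[160,280])
k=comps(((g<75)*255).astype('uint8'),(225,130,310,215))[0];(e)=cv2.fitEllipse(k)
print('lid',e); tin=onz(c,[e[0]],.114)[0];print(tin)
print(np.ptp(onz(c,k.reshape(-1,2),.114),axis=0))
k=comps(((im.min(2)>215)*255).astype('uint8'),(235,60,295,120));print(len(k))
e=cv2.fitEllipse(k[0]);print('noz',e);sp=onz(c,[e[0]],.139)[0];print(sp, np.hypot(*(sp-tin)[:2]))
br=((hsv[...,0]<15)&(hsv[...,1]>70)&(g<150)).astype('uint8')*255
k=comps(br,(285,75,345,185))
cv2.imwrite('pics/w1_crop.png',cv2.resize(im[25:220,210:370],None,fx=3.05,fy=3.05,interpolation=cv2.INTER_CUBIC))
print('tee',[cv2.contourArea(q) for q in k],cv2.minAreaRect(k[0]))
k=comps(br,(300,35,345,75));print('pipe',cv2.fitEllipse(k[0]),onz(c,[cv2.fitEllipse(k[0])[0]],.049))
E
python3 m1.py
```

```text
px [62 56 58] [110 105 106] [222 225 226] [61 68 93] [61 57 59]
lid ((266.6297302246094, 174.9871368408203), (51.27252197265625, 53.46456527709961), 3.5024945735931396)
[ 0.45627716 -0.38017767  0.114     ]
[0.06040044 0.06464949 0.        ]
1
noz ((263.3020324707031, 89.6367416381836), (13.891891479492188, 14.083752632141113), 150.51223754882812)
[ 0.43476344 -0.28791293  0.139     ] 0.09473975607285101
tee [2562.0] ((311.0205078125, 130.42234802246094), (33.088111877441406, 89.07040405273438), 0.7440592646598816)
pipe ((323.24053955078125, 53.740638732910156), (23.651376724243164, 29.85102081298828), 52.9196662902832) [[ 0.50154461 -0.22901077  0.049     ]]
```

View pics/w1_crop.png

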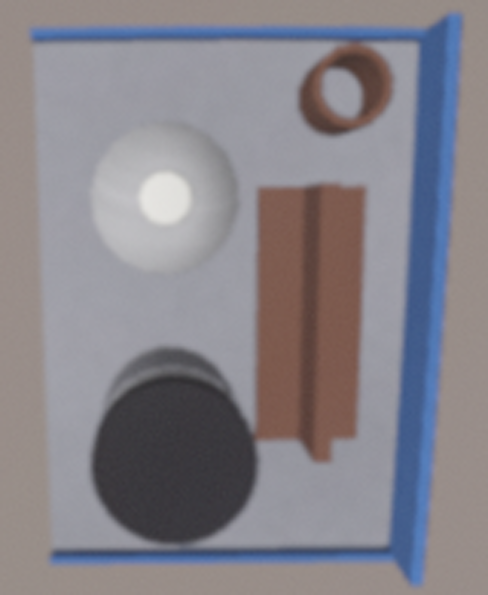

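```bash
cat > m2.py <<'E'
from h import *
s=np.load('s1.npy',allow_pickle=True).item();cw=cam('wrist',s);ct=cam('top');cs=cam('scene')
def cr(p,o,f): return (np.array(p,float)+.5)/f-.5+np.array(o)
T=lambda p:cr(p,(275,165),7.5);S=lambda p:cr(p,(185,110),7.5);W=lambda p:cr(p,(210,25),3.05)
def tri(obs):
    A=np.zeros((3,3));b=np.zeros(3)
    for c,p in obs:
        o,D=ray(c,[p]);d=D[0]/np.linalg.norm(D[0]);M=np.eye(3)-np.outer(d,d);A+=M;b+=M@o
    X=np.linalg.solve(A,b);return X,[ (proj(c,[X])[0]-p).round(2) for c,p in obs]
for n,t,sc,w in [('noz',(310,362),(485,157),(165,198)),('lid',(496,318),(354,103),(174,460)),
  ('fenceL',(95,160),(382,492),(456,14)),('fenceR',(568,75),(76,222),(418,580)),('frontL',(156,506),(670,398),(33,34)),('frontR',(618,418),None,(53,557))]:
    o=[(ct,T(t)),(cw,W(w))]
    if sc: o.append((cs,S(sc)))
    X,r=tri(o);print(n,X.round(4),*r)
E
python3 m2.py
python3 - <<'E'
exec(open('m2.py').read().split('for n,t')[0])
P=onz(cw,W([[33,32],[455,14],[53,562]]),.016);print(P)
P=onz(cw,W([[456,14],[418,583]]),.054);print('fence top outer',P)
print('tee web top near end/far end',onz(cw,W([[322,184],[321,461]]),.055))
print('tee flange',onz(cw,W([[258,187],[365,187],[257,439],[356,438]]),.010))
E
```

```text
noz [ 0.4347 -0.287   0.1386] [ 0.43 -0.43] [-0.39 -0.85] [0.36 0.11]
lid [ 0.4569 -0.3806  0.1147] [ 0.2 -0.2] [0.4 0.1] [0.39 0.07]
fenceL [ 0.539  -0.1908  0.0529] [0.5  0.28] [ 0.91 -1.27] [-0.07  0.23]
fenceR [ 0.5858 -0.4327  0.052 ] [ 0.24 -0.09] [0.6  0.12] [0.38 0.15]
frontL [ 0.3664 -0.2249  0.0101] [ 0.45 -0.16] [ 0.4 -0.6] [0.37 0.1 ]
frontR [ 0.4122 -0.4618  0.0248] [ 0.16 -0.28] [-0.64 -0.54]
[[ 0.36671908 -0.2257893   0.016     ]
 [ 0.54747599 -0.18336032  0.016     ]
 [ 0.41334672 -0.46849985  0.016     ]]
fence top outer [[ 0.53793658 -0.19280554  0.054     ]
 [ 0.58454022 -0.43342519  0.054     ]]
tee web top near end/far end [[ 0.49899731 -0.26843344  0.055     ]
 [ 0.5254786  -0.38404851  0.055     ]]
tee flange [[ 0.47779409 -0.27239839  0.01      ]
 [ 0.52638042 -0.2630039   0.01      ]
 [ 0.50221301 -0.38885075  0.01      ]
 [ 0.5503283  -0.379432    0.01      ]]
```

Wrist view (w1): nozzle at (263,90), tin lid at (267,175), tee at (311,130), pipe at (321,54). Three views agree to 1–2 mm, so I'll go for the spray can first.

```bash
python3 -c "
from h import *
go((.4345,-.287,.20),(.4345,-.287,.104),yawt=.183)"
```

```text
clk 3.2 pos [ 0.4442 -0.3725  0.3206] yaw 0.1808 tooly [ 3.e-04 -8.e-04 -1.e+00] F [-0.8  0.   1.3] w 9.07
  to (0.4345, -0.287, 0.2) tool cm [ 0.58 12.05  8.59]
  to (0.4345, -0.287, 0.104) tool cm [-0.    9.6   0.01]
  ry -0.0022
```

Emit:
move_arm([
  {"x": 0.3, "y": 3, "z": 4.3, "rx": 0, "ry": -0.002, "rz": 0},
  {"x": 0.3, "y": 4, "z": 4.3, "rx": 0, "ry": 0, "rz": 0},
  {"x": 0, "y": 5, "z": 0, "rx": 0, "ry": 0, "rz": 0},
  {"x": 0, "y": 0, "z": 0, "rx": 0, "ry": 0, "rz": 0},
])

```text
clock: 3.7
position: [0.4369, -0.2782, 0.1989]
ee_rot: [-1.565, -0.155, 0.149]
force: [-1.7, -0.7, 1.3]
width: 0.989
```

```bash
python3 -c "
from h import *
go((.4345,-.287,.20),(.4345,-.287,.104),yawt=.183)"
```

```text
clk 3.7 pos [ 0.4369 -0.2782  0.1989] yaw 0.1934 tooly [ 0.0038  0.001  -1.    ] F [-1.7 -0.7  1.3] w 9.08
  to (0.4345, -0.287, 0.2) tool cm [-0.4  -0.11 -0.81]
  to (0.4345, -0.287, 0.104) tool cm [-0.04  9.6  -0.  ]
  ry 0.0104
```

Emit:
move_arm([
  {"x": -0.4, "y": 0, "z": -0.8, "rx": 0, "ry": 0.009, "rz": 0.003},
  {"x": 0, "y": 0, "z": 0, "rx": 0, "ry": 0, "rz": 0},
])

```text
clock: 3.95
position: [0.4361, -0.2882, 0.2022]
ee_rot: [-1.568, -0.149, 0.142]
force: [0.1, -0.5, -0.2]
width: 0.991
```

```bash
python3 -c "
from h import *
go((.4345,-.287,.20),(.4345,-.287,.104),yawt=.183)
s=arm.observe();np.save('s2.npy',s,allow_pickle=True)
cv2.imwrite('pics/w2.png',arm.get_image('wrist'))"
```

```text
clk 3.95 pos [ 0.4361 -0.2882  0.2022] yaw 0.1849 tooly [ 0.0044 -0.0014 -1.    ] F [ 0.1 -0.5 -0.2] w 9.09
  to (0.4345, -0.287, 0.2) tool cm [-0.13  0.22  0.15]
  to (0.4345, -0.287, 0.104) tool cm [-0.04  9.6   0.02]
  ry 0.0019
```

View pics/w2.png

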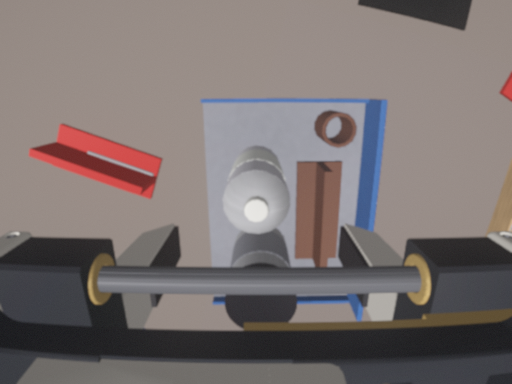

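```bash
python3 -c "
from h import *
s=np.load('s2.npy',allow_pickle=True).item();c=cam('wrist',s)
im=cv2.imread('pics/w2.png');m=np.zeros(im.shape[:2],'uint8');m[190:230,235:280]=(im.min(2)[190:230,235:280]>215)*255
k=max(cv2.findContours(m,0,1)[0],key=cv2.contourArea);e=cv2.fitEllipse(k);print(e)
print(onz(c,[e[0]],.139), onz(c,[[223,202],[289,202]],.122).mean(0))"
```

```text
((255.32752990722656, 210.7895050048828), (19.668527603149414, 21.546171188354492), 101.652587890625)
[[ 0.43494569 -0.28742869  0.139     ]] [ 0.43523475 -0.28685086  0.122     ]
```

Emit:
move_arm([
  {"x": -0.1, "y": 3, "z": 0.1, "rx": 0, "ry": 0.002, "rz": 0.004},
  {"x": 0, "y": 3, "z": 0, "rx": 0, "ry": 0, "rz": 0},
  {"x": 0, "y": 2, "z": 0, "rx": 0, "ry": 0, "rz": 0},
  {"x": 0, "y": 0, "z": 0, "rx": 0, "ry": 0, "rz": 0},
])

```text
clock: 4.5
position: [0.4389, -0.2908, 0.1252]
ee_rot: [-1.573, -0.15, 0.135]
force: [0.2, -0.5, -0.0]
width: 0.996
```

```bash
python3 -c "
from h import *
go((.435,-.2872,.104),yawt=.183)"
```

```text
clk 4.5 pos [ 0.4389 -0.2908  0.1252] yaw 0.1813 tooly [ 0.0097 -0.0057 -0.9999] F [ 0.2 -0.5 -0. ] w 9.15
  to (0.435, -0.2872, 0.104) tool cm [-0.34  2.12  0.44]
  ry -0.0017
```

```bash
cat >> h.py <<'E'
def lev(y):
    R=Ro.from_rotvec(arm.observe()['ee_rot']).as_matrix()
    c,s=np.cos(y),np.sin(y); Rt=np.array([[c,0,-s],[s,0,c],[0,-1,0]])
    print('  rot',Ro.from_matrix(R.T@Rt).as_rotvec().round(4))
E
python3 -c "
from h import *
lev(.183)"
```

```text
rot [ 0.0074 -0.0018  0.0085]
```

Emit:
move_arm([
  {"x": -0.3, "y": 1, "z": 0.4, "rx": 0.007, "ry": -0.002, "rz": 0.008},
  {"x": 0, "y": 1, "z": 0, "rx": 0, "ry": 0, "rz": 0},
  {"x": 0, "y": 0, "z": 0, "rx": 0, "ry": 0, "rz": 0},
])

```text
clock: 4.88
position: [0.4366, -0.2884, 0.1064]
ee_rot: [-1.568, -0.147, 0.141]
force: [-0.1, 0.2, -0.4]
width: 0.996
```

```bash
python3 -c "
from h import *
go((.435,-.2872,.104),yawt=.183)
lev(.183)"
```

```text
clk 4.88 pos [ 0.4366 -0.2884  0.1064] yaw 0.1831 tooly [ 0.0037 -0.0013 -1.    ] F [-0.1  0.2 -0.4] w 9.14
  to (0.435, -0.2872, 0.104) tool cm [-0.13  0.24  0.15]
  ry 0.0001
  rot [0.002  0.0001 0.0034]
```

Emit:
move_arm([
  {"x": -0.15, "y": 0.2, "z": 0.15, "rx": 0.002, "ry": 0, "rz": 0.004},
  {"x": 0, "y": 0, "z": 0, "rx": 0, "ry": 0, "rz": 0},
])

```text
clock: 5.12
position: [0.435, -0.2873, 0.1047]
ee_rot: [-1.566, -0.144, 0.144]
force: [0.0, 0.8, 0.6]
width: 0.99
```

```bash
python3 -c "
from h import *
go((.435,-.2872,.104),yawt=.183)
lev(.183)"
```

```text
clk 5.12 pos [ 0.435  -0.2873  0.1047] yaw 0.1831 tooly [-3.e-04 -3.e-04 -1.e+00] F [0.  0.8 0.6] w 9.09
  to (0.435, -0.2872, 0.104) tool cm [0.01 0.07 0.01]
  ry 0.0001
  rot [ 0.0003  0.0001 -0.0003]
```

Emit:
move_arm([
  {"x": 0, "y": 0, "z": 0, "rx": 0, "ry": 0, "rz": 0},
  {"x": 0, "y": 0, "z": 0, "rx": 0, "ry": 0, "rz": 0},
  {"x": 0, "y": 0, "z": 0, "rx": 0, "ry": 0, "rz": 0},
  {"x": 0, "y": 0, "z": 0, "rx": 0, "ry": 0, "rz": 0},
  {"x": 0, "y": 0, "z": 0, "rx": 0, "ry": 0, "rz": 0},
  {"x": 0, "y": 0, "z": 0, "rx": 0, "ry": 0, "rz": 0},
], jaw=4.5, newtons=20)

```text
clock: 5.88
position: [0.4352, -0.2874, 0.105]
ee_rot: [-1.567, -0.144, 0.144]
force: [-0.4, 0.1, 0.9]
width: 0.562
```

```bash
python3 -c "
from h import *
go((.435,-.2872,.104),(.435,-.2872,.26),(.515,-.03,.26),yawt=.183)
lev(.183)"
```

```text
clk 5.88 pos [ 0.4352 -0.2874  0.105 ] yaw 0.1832 tooly [ 4.e-04 -6.e-04 -1.e+00] F [-0.4  0.1  0.9] w 5.16
  to (0.435, -0.2872, 0.104) tool cm [-0.02  0.1   0.03]
  to (0.435, -0.2872, 0.26) tool cm [ 0.00e+00 -1.56e+01 -1.00e-02]
  to (0.515, -0.03, 0.26) tool cm [ 1.255e+01 -1.000e-02  2.383e+01]
  ry 0.0002
  rot [0.0006 0.0002 0.0003]
```

Emit:
move_arm([
  {"x": 0, "y": -1, "z": 0, "rx": 0, "ry": 0, "rz": 0},
  {"x": 0, "y": -3, "z": 0, "rx": 0, "ry": 0, "rz": 0},
  {"x": 0, "y": -3, "z": 0, "rx": 0, "ry": 0, "rz": 0},
  {"x": 0, "y": -2, "z": 0, "rx": 0, "ry": 0, "rz": 0},
  {"x": 0, "y": 0, "z": 0, "rx": 0, "ry": 0, "rz": 0},
])

```text
clock: 6.5
position: [0.4345, -0.2875, 0.1993]
ee_rot: [-1.566, -0.143, 0.144]
force: [0.4, 0.4, -1.5]
width: 0.563
```

```bash
python3 -c "
from h import *
go((.56,.07,.20),yawt=.183)
lev(.183)"
```

```text
clk 6.5 pos [ 0.4345 -0.2875  0.1993] yaw 0.1822 tooly [-5.e-04 -4.e-04 -1.e+00] F [ 0.4  0.4 -1.5] w 5.16
  to (0.56, 0.07, 0.2) tool cm [18.82 -0.09 32.88]
  ry -0.0008
  rot [ 0.0003 -0.0008 -0.0006]
```

Emit:
move_arm([
  {"x": 1, "y": 0, "z": 2, "rx": 0, "ry": 0, "rz": 0},
  {"x": 2, "y": 0, "z": 3.5, "rx": 0, "ry": 0, "rz": 0},
  {"x": 2, "y": 0, "z": 3.5, "rx": 0, "ry": 0, "rz": 0},
  {"x": 2, "y": 0, "z": 3.5, "rx": 0, "ry": 0, "rz": 0},
  {"x": 2, "y": 0, "z": 3.5, "rx": 0, "ry": 0, "rz": 0},
  {"x": 2, "y": 0, "z": 3.5, "rx": 0, "ry": 0, "rz": 0},
  {"x": 2, "y": 0, "z": 3.5, "rx": 0, "ry": 0, "rz": 0},
  {"x": 2, "y": 0, "z": 3.5, "rx": 0, "ry": 0, "rz": 0},
  {"x": 2, "y": 0, "z": 3, "rx": 0, "ry": 0, "rz": 0},
  {"x": 0.5, "y": 0, "z": 1, "rx": 0, "ry": 0, "rz": 0},
  {"x": 0, "y": 0, "z": 0, "rx": 0, "ry": 0, "rz": 0},
])

```text
clock: 7.88
position: [0.5501, 0.0544, 0.1906]
ee_rot: [-1.567, -0.133, 0.15]
force: [-0.2, -0.0, -1.5]
width: 0.564
```

```bash
python3 -c "
from h import *
go((.56,.07,.20),(.56,.07,.106),yawt=.183)
lev(.183)"
```

```text
clk 7.88 pos [0.5501 0.0544 0.1906] yaw 0.1797 tooly [-0.0107 -0.0022 -0.9999] F [-0.2 -0.  -1.5] w 5.18
  to (0.56, 0.07, 0.2) tool cm [ 1.24 -0.95  1.36]
  to (0.56, 0.07, 0.106) tool cm [0.1 9.4 0. ]
  ry -0.0033
  rot [ 0.0002 -0.0033 -0.0109]
```

Emit:
move_arm([
  {"x": 0.6, "y": 1, "z": 0.7, "rx": 0, "ry": -0.003, "rz": -0.01},
  {"x": 0.6, "y": 2.5, "z": 0.7, "rx": 0, "ry": 0, "rz": 0},
  {"x": 0, "y": 2, "z": 0, "rx": 0, "ry": 0, "rz": 0},
  {"x": 0, "y": 0, "z": 0, "rx": 0, "ry": 0, "rz": 0},
])

```text
clock: 8.38
position: [0.5585, 0.0666, 0.1325]
ee_rot: [-1.567, -0.138, 0.139]
force: [-0.5, -0.6, -0.6]
width: 0.564
```

```bash
python3 -c "
from h import *
go((.56,.07,.106),yawt=.183)
lev(.183)"
```

```text
clk 8.38 pos [0.5585 0.0666 0.1325] yaw 0.1766 tooly [-2.0e-04 -1.1e-03 -1.0e+00] F [-0.5 -0.6 -0.6] w 5.17
  to (0.56, 0.07, 0.106) tool cm [0.2  2.65 0.31]
  ry -0.0064
  rot [ 0.001  -0.0064 -0.0004]
```

Emit:
move_arm([
  {"x": 0.1, "y": 0.8, "z": 0.2, "rx": 0, "ry": -0.006, "rz": 0},
  {"x": 0, "y": 0.8, "z": 0, "rx": 0, "ry": 0, "rz": 0},
  {"x": 0, "y": 0.6, "z": 0, "rx": 0, "ry": 0, "rz": 0},
  {"x": 0, "y": 0, "z": 0, "rx": 0, "ry": 0, "rz": 0},
])

```text
clock: 8.88
position: [0.56, 0.0679, 0.1104]
ee_rot: [-1.567, -0.144, 0.141]
force: [-0.7, 0.2, -1.7]
width: 0.563
```

```bash
python3 -c "
from h import *
go((.56,.07,.105),yawt=.183)
lev(.183)"
```

```text
clk 8.88 pos [0.56   0.0679 0.1104] yaw 0.1813 tooly [ 2.1e-03 -6.0e-04 -1.0e+00] F [-0.7  0.2 -1.7] w 5.17
  to (0.56, 0.07, 0.105) tool cm [0.04 0.54 0.21]
  ry -0.0017
  rot [ 0.001  -0.0017  0.0019]
```

Emit:
move_arm([
  {"x": 0, "y": 0.3, "z": 0, "rx": 0.001, "ry": -0.002, "rz": 0.002},
  {"x": 0, "y": 0.2, "z": 0, "rx": 0, "ry": 0, "rz": 0},
  {"x": 0, "y": 0, "z": 0, "rx": 0, "ry": 0, "rz": 0},
])

```text
clock: 9.25
position: [0.5603, 0.0679, 0.1055]
ee_rot: [-1.566, -0.145, 0.144]
force: [0.0, 0.3, -1.2]
width: 0.564
```

```bash
python3 -c "
from h import *
go((.56,.07,.105),yawt=.183)
lev(.183)"
```

```text
clk 9.25 pos [0.5603 0.0679 0.1055] yaw 0.1835 tooly [ 6.e-04  2.e-04 -1.e+00] F [ 0.   0.3 -1.2] w 5.18
  to (0.56, 0.07, 0.105) tool cm [0.   0.05 0.21]
  ry 0.0005
  rot [-0.0001  0.0005  0.0007]
```

Emit:
move_arm([
  {"x": 0, "y": 0.06, "z": 0, "rx": 0, "ry": 0, "rz": 0},
  {"x": 0, "y": 0, "z": 0, "rx": 0, "ry": 0, "rz": 0},
])

```text
clock: 9.5
position: [0.5605, 0.0679, 0.1051]
ee_rot: [-1.566, -0.145, 0.143]
force: [-0.1, 0.3, -1.0]
width: 0.565
```

Emit:
move_arm([
  {"x": 0, "y": 0, "z": 0, "rx": 0, "ry": 0, "rz": 0},
  {"x": 0, "y": 0, "z": 0, "rx": 0, "ry": 0, "rz": 0},
  {"x": 0, "y": 0, "z": 0, "rx": 0, "ry": 0, "rz": 0},
  {"x": 0, "y": 0, "z": 0, "rx": 0, "ry": 0, "rz": 0},
  {"x": 0, "y": 0, "z": 0, "rx": 0, "ry": 0, "rz": 0},
  {"x": 0, "y": -1, "z": 0, "rx": 0, "ry": 0, "rz": 0},
  {"x": 0, "y": -3, "z": 0, "rx": 0, "ry": 0, "rz": 0},
  {"x": 0, "y": -3, "z": 0, "rx": 0, "ry": 0, "rz": 0},
  {"x": 0, "y": 0, "z": 0, "rx": 0, "ry": 0, "rz": 0},
], jaw=9.1)

```text
clock: 10.62
position: [0.5609, 0.0675, 0.1791]
ee_rot: [-1.566, -0.145, 0.142]
force: [-0.7, -0.2, -0.4]
width: 0.993
```

```bash
python3 -c "
from h import *
go((.4567,-.3804,.19),yawt=.183)
lev(.183)
cv2.imwrite('pics/sc2.png',cv2.resize(arm.get_image('scene')[80:280,150:350],None,fx=3,fy=3))"
```

```text
clk 10.62 pos [0.5609 0.0675 0.1791] yaw 0.1828 tooly [ 2.2e-03  2.0e-04 -1.0e+00] F [-0.7 -0.2 -0.4] w 9.11
  to (0.4567, -0.3804, 0.19) tool cm [-18.39  -1.12 -42.15]
  ry -0.0002
  rot [ 0.0002 -0.0002  0.0022]
```

View pics/sc2.png

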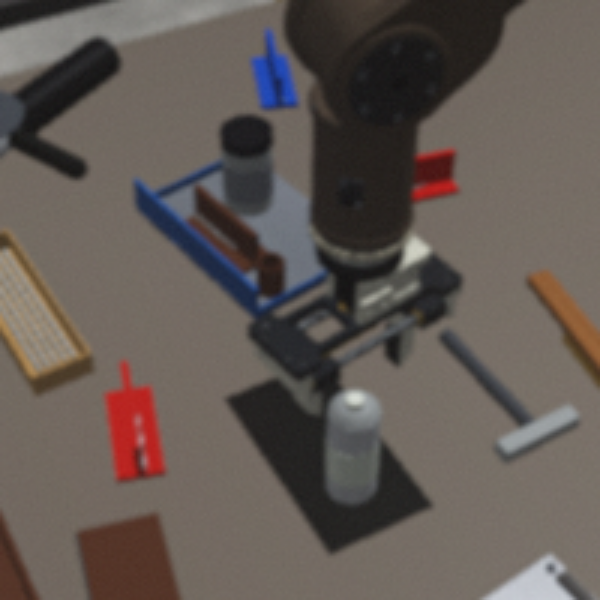

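The crop shows the spray can standing upright on the mat, base at about (350,500). Next is the tin.

Emit:
move_arm([
  {"x": -1, "y": -0.5, "z": -2, "rx": 0, "ry": 0, "rz": 0.002},
  {"x": -2, "y": -0.3, "z": -4.6, "rx": 0, "ry": 0, "rz": 0},
  {"x": -2, "y": -0.3, "z": -4.6, "rx": 0, "ry": 0, "rz": 0},
  {"x": -2, "y": -0.2, "z": -4.6, "rx": 0, "ry": 0, "rz": 0},
  {"x": -2, "y": 0, "z": -4.6, "rx": 0, "ry": 0, "rz": 0},
  {"x": -2, "y": 0, "z": -4.6, "rx": 0, "ry": 0, "rz": 0},
  {"x": -2, "y": 0, "z": -4.6, "rx": 0, "ry": 0, "rz": 0},
  {"x": -2, "y": 0, "z": -4.6, "rx": 0, "ry": 0, "rz": 0},
  {"x": -2, "y": 0, "z": -4.6, "rx": 0, "ry": 0, "rz": 0},
  {"x": -1, "y": 0, "z": -2, "rx": 0, "ry": 0, "rz": 0},
  {"x": 0, "y": 0, "z": 0, "rx": 0, "ry": 0, "rz": 0},
])

```text
clock: 12.05
position: [0.439, -0.3894, 0.188]
ee_rot: [-1.567, -0.125, 0.149]
force: [-0.6, 1.2, 0.9]
width: 0.991
```

```bash
python3 -c "
from h import *
go((.4567,-.3804,.19),(.4567,-.3804,.085),yawt=.183)
lev(.183)"
```

```text
clk 12.05 pos [ 0.439  -0.3894  0.188 ] yaw 0.174 tooly [-0.0151 -0.0023 -0.9999] F [-0.6  1.2  0.9] w 9.1
  to (0.4567, -0.3804, 0.19) tool cm [ 1.89 -0.23  0.58]
  to (0.4567, -0.3804, 0.085) tool cm [ 0.16 10.5  -0.  ]
  ry -0.009
  rot [-0.0004 -0.009  -0.0152]
```

Emit:
move_arm([
  {"x": 1.0, "y": -0.2, "z": 0.3, "rx": 0, "ry": -0.009, "rz": -0.015},
  {"x": 0.9, "y": 0, "z": 0.3, "rx": 0, "ry": 0, "rz": 0},
  {"x": 0, "y": 0, "z": 0, "rx": 0, "ry": 0, "rz": 0},
])

```text
clock: 12.42
position: [0.4584, -0.3765, 0.1892]
ee_rot: [-1.563, -0.147, 0.146]
force: [0.4, 1.2, -0.9]
width: 0.99
```

```bash
python3 -c "
from h import *
go((.4567,-.3804,.19),(.4567,-.3804,.085),yawt=.183)
lev(.183)
s=arm.observe();np.save('s3.npy',s,allow_pickle=True)
cv2.imwrite('pics/w3.png',arm.get_image('wrist'))"
```

```text
clk 12.43 pos [ 0.4584 -0.3765  0.1892] yaw 0.1864 tooly [ 1.0e-04  3.3e-03 -1.0e+00] F [ 0.4  1.2 -0.9] w 9.09
  to (0.4567, -0.3804, 0.19) tool cm [-0.24 -0.08 -0.36]
  to (0.4567, -0.3804, 0.085) tool cm [-1.00e-02  1.05e+01 -3.00e-02]
  ry 0.0034
  rot [-0.0032  0.0034  0.0007]
```

View pics/w3.png

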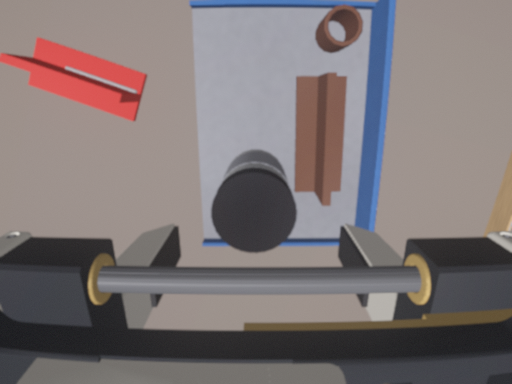

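```bash
python3 -c "
from h import *
s=np.load('s3.npy',allow_pickle=True).item();c=cam('wrist',s)
im=cv2.imread('pics/w3.png')
m=np.zeros(im.shape[:2],'uint8');m[160:252,205:305]=(im.max(2)[160:252,205:305]<75)*255
m=cv2.morphologyEx(m,cv2.MORPH_OPEN,np.ones((5,5)))
k=max(cv2.findContours(m,0,1)[0],key=cv2.contourArea);e=cv2.fitEllipse(k);print(e)
print(onz(c,[e[0]],.114),onz(c,[[213,210],[296,210]],.114))
cv2.imwrite('pics/w3c.png',cv2.resize(im[60:220,270:370],None,fx=3.7,fy=3.7,interpolation=cv2.INTER_CUBIC))
"
```

```text
((253.71649169921875, 209.68797302246094), (81.29813385009766, 83.0843276977539), 11.34487533569336)
[[ 0.45635766 -0.37927624  0.114     ]] [[ 0.42654615 -0.3851808   0.114     ]
 [ 0.48739007 -0.37369866  0.114     ]]
```

View pics/w3c.png

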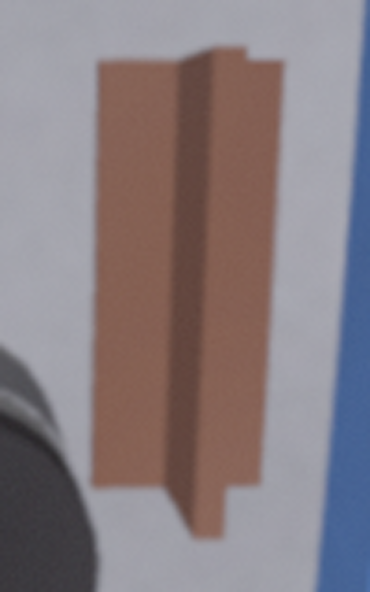

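```bash
python3 -c "
from h import *
s=np.load('s3.npy',allow_pickle=True).item();c=cam('wrist',s)
f=lambda p:(np.array(p,float)+.5)/3.7-.5+np.array([270,60])
w=onz(c,f([[230.5,47],[208.5,537]]),.055);q=onz(c,f([[98,60],[284,61],[92,487],[262,487]]),.010)
print(w,w.mean(0));print(q,q.mean(0))
for a,b in((w[0],w[1]),(q[0],q[2]),(q[1],q[3])):d=a-b;print(np.arctan2(-d[0],d[1]),np.linalg.norm(d))
go((.4566,-.3795,.085),yawt=.183);lev(.183)
"
```

```text
[[ 0.50216045 -0.26729824  0.055     ]
 [ 0.52594562 -0.38382635  0.055     ]] [ 0.51405304 -0.3255623   0.055     ]
[[ 0.47748353 -0.27229852  0.01      ]
 [ 0.52660966 -0.26262172  0.01      ]
 [ 0.50152545 -0.3889694   0.01      ]
 [ 0.55103625 -0.37964383  0.01      ]] [ 0.51416372 -0.32588337  0.01      ]
0.20134944950506917 0.11893079493417401
0.20322158788419606 0.11912223798266866
0.20578012803340806 0.11954427172107224
clk 12.47 pos [ 0.458  -0.3768  0.1893] yaw 0.186 tooly [-1.0e-04  3.1e-03 -1.0e+00] F [-0.7  0.1 -0.4] w 9.1
  to (0.4566, -0.3795, 0.085) tool cm [-0.19 10.43 -0.27]
  ry 0.003
  rot [-0.003   0.003   0.0005]
```

Emit:
move_arm([
  {"x": -0.2, "y": 1.5, "z": -0.25, "rx": -0.003, "ry": 0.003, "rz": 0},
  {"x": 0, "y": 3, "z": 0, "rx": 0, "ry": 0, "rz": 0},
  {"x": 0, "y": 2.5, "z": 0, "rx": 0, "ry": 0, "rz": 0},
  {"x": 0, "y": 0, "z": 0, "rx": 0, "ry": 0, "rz": 0},
])

```text
clock: 12.98
position: [0.456, -0.3787, 0.115]
ee_rot: [-1.566, -0.144, 0.145]
force: [-0.2, -0.6, 0.1]
width: 0.991
```

```bash
python3 -c "
from h import *
go((.4566,-.3795,.085),yawt=.183);lev(.183)
"
```

```text
clk 12.97 pos [ 0.456  -0.3787  0.115 ] yaw 0.1843 tooly [-6.e-04 -1.e-04 -1.e+00] F [-0.2 -0.6  0.1] w 9.1
  to (0.4566, -0.3795, 0.085) tool cm [ 0.05  3.   -0.09]
  ry 0.0013
  rot [ 0.      0.0013 -0.0006]
```

Emit:
move_arm([
  {"x": 0.05, "y": 1, "z": -0.1, "rx": 0, "ry": 0.001, "rz": 0},
  {"x": 0, "y": 1.5, "z": 0, "rx": 0, "ry": 0, "rz": 0},
  {"x": 0, "y": 0.3, "z": 0, "rx": 0, "ry": 0, "rz": 0},
  {"x": 0, "y": 0, "z": 0, "rx": 0, "ry": 0, "rz": 0},
])

```text
clock: 13.48
position: [0.4571, -0.3805, 0.0864]
ee_rot: [-1.568, -0.144, 0.143]
force: [-0.7, -0.3, 0.2]
width: 0.991
```

```bash
python3 -c "
from h import *
go((.4566,-.3795,.085),yawt=.183);lev(.183)
"
```

```text
clk 13.47 pos [ 0.4571 -0.3805  0.0864] yaw 0.183 tooly [ 7.0e-04 -1.5e-03 -1.0e+00] F [-0.7 -0.3  0.2] w 9.1
  to (0.4566, -0.3795, 0.085) tool cm [-0.03  0.14  0.1 ]
  ry -0.0
  rot [ 0.0016 -0.      0.0005]
```

Good. Closing.

Emit:
move_arm([
  {"x": -0.03, "y": 0.1, "z": 0, "rx": 0.0015, "ry": 0, "rz": 0.0005},
  {"x": 0, "y": 0, "z": 0, "rx": 0, "ry": 0, "rz": 0},
  {"x": 0, "y": 0, "z": 0, "rx": 0, "ry": 0, "rz": 0},
  {"x": 0, "y": 0, "z": 0, "rx": 0, "ry": 0, "rz": 0},
  {"x": 0, "y": 0, "z": 0, "rx": 0, "ry": 0, "rz": 0},
  {"x": 0, "y": 0, "z": 0, "rx": 0, "ry": 0, "rz": 0},
], jaw=5.6, newtons=25)

```text
clock: 14.22
position: [0.4569, -0.381, 0.0863]
ee_rot: [-1.567, -0.144, 0.143]
force: [-0.1, -0.8, -0.6]
width: 0.684
```

```bash
python3 -c "
from h import *
go((.4566,-.3795,.085),(.4566,-.3795,.195),(.56,-.04,.195),yawt=.183);lev(.183)
"
```

```text
clk 14.22 pos [ 0.4569 -0.381   0.0863] yaw 0.1828 tooly [ 0.001 -0.001 -1.   ] F [-0.1 -0.8 -0.6] w 6.28
  to (0.4566, -0.3795, 0.085) tool cm [-0.01  0.13  0.16]
  to (0.4566, -0.3795, 0.195) tool cm [ 1.0e-02 -1.1e+01 -1.0e-02]
  to (0.56, -0.04, 0.195) tool cm [ 1.634e+01 -2.000e-02  3.150e+01]
  ry -0.0002
  rot [ 0.0011 -0.0002  0.0008]
```

Emit:
move_arm([
  {"x": 0, "y": -1, "z": 0, "rx": 0, "ry": 0, "rz": 0},
  {"x": 0, "y": -3, "z": 0, "rx": 0, "ry": 0, "rz": 0},
  {"x": 0, "y": -4, "z": 0, "rx": 0, "ry": 0, "rz": 0},
  {"x": 0, "y": -2.5, "z": 0, "rx": 0, "ry": 0, "rz": 0},
  {"x": 0, "y": 0, "z": 0, "rx": 0, "ry": 0, "rz": 0},
])

```text
clock: 14.85
position: [0.4564, -0.38, 0.1952]
ee_rot: [-1.565, -0.143, 0.144]
force: [0.1, 0.6, -3.3]
width: 0.682
```

Emit:
move_arm([
  {"x": 1, "y": 0, "z": 2, "rx": 0, "ry": 0, "rz": 0},
  {"x": 2, "y": -0.1, "z": 3.7, "rx": 0, "ry": 0, "rz": -0.001},
  {"x": 2, "y": -0.1, "z": 3.7, "rx": 0, "ry": 0, "rz": -0.001},
  {"x": 2, "y": -0.1, "z": 3.7, "rx": 0, "ry": 0, "rz": -0.001},
  {"x": 2, "y": -0.1, "z": 3.7, "rx": 0, "ry": 0, "rz": -0.001},
  {"x": 2, "y": -0.1, "z": 3.7, "rx": 0, "ry": 0, "rz": -0.001},
  {"x": 2, "y": -0.1, "z": 3.7, "rx": 0, "ry": 0, "rz": -0.001},
  {"x": 2, "y": -0.1, "z": 3.7, "rx": 0, "ry": 0, "rz": -0.001},
  {"x": 1, "y": 0, "z": 2, "rx": 0, "ry": 0, "rz": 0},
  {"x": 0, "y": 0, "z": 0, "rx": 0, "ry": 0, "rz": 0},
])

```text
clock: 16.1
position: [0.5567, -0.0437, 0.1917]
ee_rot: [-1.561, -0.138, 0.149]
force: [-0.2, -0.9, -2.9]
width: 0.684
```

```bash
python3 -c "
from h import *
go((.56,-.04,.13),(.56,-.04,.087),yawt=.183);lev(.183)
"
```

```text
clk 16.1 pos [ 0.5567 -0.0437  0.1917] yaw 0.1826 tooly [-0.0077  0.0039 -1.    ] F [-0.2 -0.9 -2.9] w 6.28
  to (0.56, -0.04, 0.13) tool cm [0.43 6.17 0.27]
  to (0.56, -0.04, 0.087) tool cm [ 0.03  4.3  -0.02]
  ry -0.0004
  rot [-0.0052 -0.0004 -0.0068]
```

Emit:
move_arm([
  {"x": 0.4, "y": 1.5, "z": 0.2, "rx": -0.005, "ry": 0, "rz": -0.007},
  {"x": 0, "y": 3, "z": 0, "rx": 0, "ry": 0, "rz": 0},
  {"x": 0, "y": 3, "z": 0, "rx": 0, "ry": 0, "rz": 0},
  {"x": 0, "y": 1, "z": 0, "rx": 0, "ry": 0, "rz": 0},
  {"x": 0, "y": 0, "z": 0, "rx": 0, "ry": 0, "rz": 0},
])

```text
clock: 16.73
position: [0.5575, -0.0461, 0.1026]
ee_rot: [-1.569, -0.137, 0.142]
force: [-0.4, -0.2, -2.0]
width: 0.685
```

```bash
python3 -c "
from h import *
go((.56,-.04,.087),yawt=.183);lev(.183)
"
```

```text
clk 16.73 pos [ 0.5575 -0.0461  0.1026] yaw 0.1778 tooly [-0.003  -0.0025 -1.    ] F [-0.4 -0.2 -2. ] w 6.29
  to (0.56, -0.04, 0.087) tool cm [0.36 1.56 0.56]
  ry -0.0052
  rot [ 0.0019 -0.0052 -0.0034]
```

Emit:
move_arm([
  {"x": 0.2, "y": 0.5, "z": 0.4, "rx": 0.002, "ry": -0.005, "rz": -0.003},
  {"x": 0, "y": 0.6, "z": 0, "rx": 0, "ry": 0, "rz": 0},
  {"x": 0, "y": 0, "z": 0, "rx": 0, "ry": 0, "rz": 0},
])

```text
clock: 17.1
position: [0.5601, -0.042, 0.0929]
ee_rot: [-1.566, -0.146, 0.141]
force: [-0.3, -0.3, -3.0]
width: 0.685
```

```bash
python3 -c "
from h import *
go((.56,-.04,.0868),yawt=.183);lev(.183)
"
```

```text
clk 17.1 pos [ 0.5601 -0.042   0.0929] yaw 0.1828 tooly [ 3.1e-03  4.0e-04 -1.0e+00] F [-0.3 -0.3 -3. ] w 6.29
  to (0.56, -0.04, 0.0868) tool cm [0.03 0.61 0.2 ]
  ry -0.0002
  rot [ 0.0002 -0.0002  0.0031]
```

Emit:
move_arm([
  {"x": 0, "y": 0.3, "z": 0, "rx": 0, "ry": 0, "rz": 0.003},
  {"x": 0, "y": 0.25, "z": 0, "rx": 0, "ry": 0, "rz": 0},
  {"x": 0, "y": 0, "z": 0, "rx": 0, "ry": 0, "rz": 0},
])

```text
clock: 17.48
position: [0.5605, -0.0419, 0.0876]
ee_rot: [-1.566, -0.144, 0.143]
force: [0.2, -0.1, -2.9]
width: 0.682
```

```bash
python3 -c "
from h import *
go((.56,-.04,.0865),yawt=.183);lev(.183)
"
```

```text
clk 17.48 pos [ 0.5605 -0.0419  0.0876] yaw 0.1831 tooly [ 9.e-04 -1.e-04 -1.e+00] F [ 0.2 -0.1 -2.9] w 6.26
  to (0.56, -0.04, 0.0865) tool cm [-0.02  0.11  0.2 ]
  ry 0.0001
  rot [0.0003 0.0001 0.0009]
```

Emit:
move_arm([
  {"x": 0, "y": 0.12, "z": 0, "rx": 0, "ry": 0, "rz": 0},
  {"x": 0, "y": 0, "z": 0, "rx": 0, "ry": 0, "rz": 0},
])

```text
clock: 17.73
position: [0.5606, -0.042, 0.0864]
ee_rot: [-1.566, -0.145, 0.143]
force: [0.3, -0.9, -3.6]
width: 0.683
```

Emit:
move_arm([
  {"x": 0, "y": 0, "z": 0, "rx": 0, "ry": 0, "rz": 0},
  {"x": 0, "y": 0, "z": 0, "rx": 0, "ry": 0, "rz": 0},
  {"x": 0, "y": 0, "z": 0, "rx": 0, "ry": 0, "rz": 0},
  {"x": 0, "y": 0, "z": 0, "rx": 0, "ry": 0, "rz": 0},
  {"x": 0, "y": -1, "z": 0, "rx": 0, "ry": 0, "rz": 0},
  {"x": 0, "y": -3, "z": 0, "rx": 0, "ry": 0, "rz": 0},
  {"x": 0, "y": -3, "z": 0, "rx": 0, "ry": 0, "rz": 0},
  {"x": 0, "y": -2, "z": 0, "rx": 0, "ry": 0, "rz": 0},
  {"x": 0, "y": 0, "z": 0, "rx": 0, "ry": 0, "rz": 0},
], jaw=9.1)

```text
clock: 18.85
position: [0.5614, -0.0427, 0.1822]
ee_rot: [-1.567, -0.146, 0.14]
force: [0.5, 0.3, 0.1]
width: 0.993
```

```bash
python3 -c "
from h import *
go((.5141,-.3257,.18),yawt=.2035)
lev(.2035)
cv2.imwrite('pics/sc3.png',cv2.resize(arm.get_image('scene')[80:280,150:350],None,fx=3,fy=3))"
```

```text
clk 18.85 pos [ 0.5614 -0.0427  0.1822] yaw 0.1821 tooly [ 3.9e-03 -4.0e-04 -1.0e+00] F [0.5 0.3 0.1] w 9.12
  to (0.5141, -0.3257, 0.18) tool cm [ -9.77   0.22 -26.98]
  ry -0.0214
  rot [ 0.0011 -0.0214  0.0038]
```

View pics/sc3.png

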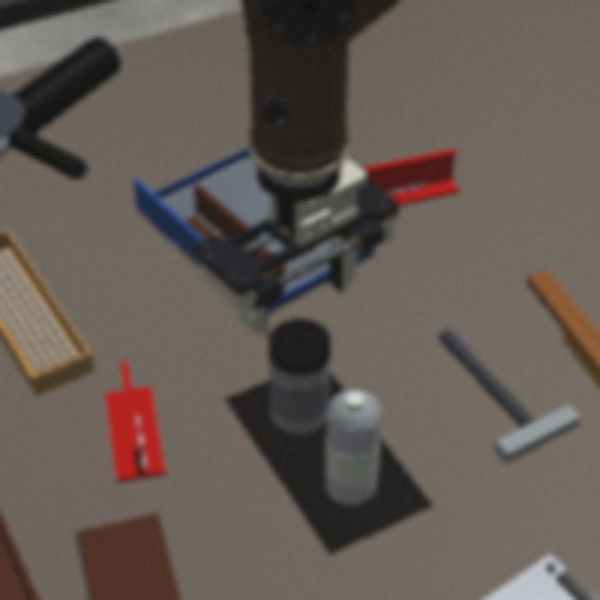

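Both containers stand upright on the mat (tin base about (300,425), spray base about (350,500)). Next is the tee, with the jaws narrowed to 4 cm to clear the fence.

Emit:
move_arm([
  {"x": -0.7, "y": 0, "z": -1.5, "rx": 0, "ry": -0.006, "rz": 0.002},
  {"x": -1.6, "y": 0, "z": -4.5, "rx": 0, "ry": -0.006, "rz": 0},
  {"x": -1.6, "y": 0, "z": -4.5, "rx": 0, "ry": -0.006, "rz": 0},
  {"x": -1.6, "y": 0, "z": -4.5, "rx": 0, "ry": 0, "rz": 0},
  {"x": -1.5, "y": 0, "z": -4.5, "rx": 0, "ry": 0, "rz": 0},
  {"x": -1.3, "y": 0, "z": -3.5, "rx": 0, "ry": 0, "rz": 0},
  {"x": -0.6, "y": 0, "z": -1.8, "rx": 0, "ry": 0, "rz": 0},
  {"x": 0, "y": 0, "z": 0, "rx": 0, "ry": 0, "rz": 0},
], jaw=4)

```text
clock: 19.9
position: [0.512, -0.3178, 0.1746]
ee_rot: [-1.566, -0.146, 0.166]
force: [-0.7, 1.1, -0.8]
width: 0.436
```

```bash
python3 -c "
from h import *
go((.5141,-.3257,.18),yawt=.2035)
lev(.2035)"
```

```text
clk 19.9 pos [ 0.512  -0.3178  0.1746] yaw 0.1983 tooly [-0.0124 -0.0017 -0.9999] F [-0.7  1.1 -0.8] w 4.0
  to (0.5141, -0.3257, 0.18) tool cm [ 0.04 -0.54 -0.81]
  ry -0.0052
  rot [-0.0008 -0.0052 -0.0125]
```

Emit:
move_arm([
  {"x": 0, "y": 0.5, "z": -0.8, "rx": 0, "ry": -0.005, "rz": -0.0125},
  {"x": 0, "y": 2.5, "z": 0, "rx": 0, "ry": 0, "rz": 0},
  {"x": 0, "y": 2, "z": 0, "rx": 0, "ry": 0, "rz": 0},
  {"x": 0, "y": 0, "z": 0, "rx": 0, "ry": 0, "rz": 0},
])

```text
clock: 20.4
position: [0.5136, -0.3233, 0.1213]
ee_rot: [-1.561, -0.163, 0.163]
force: [0.9, 1.1, -0.2]
width: 0.435
```

```bash
python3 -c "
from h import *
go((.5141,-.3257,.04),yawt=.2035)
lev(.2035)
s=arm.observe();np.save('s4.npy',s,allow_pickle=True)
cv2.imwrite('pics/w4.png',arm.get_image('wrist'))"
```

```text
clk 20.4 pos [ 0.5136 -0.3233  0.1213] yaw 0.2078 tooly [ 0.      0.0035 -1.    ] F [ 0.9  1.1 -0.2] w 4.0
  to (0.5141, -0.3257, 0.04) tool cm [-0.    8.13 -0.27]
  ry 0.0043
  rot [-0.0034  0.0043  0.0007]
```

View pics/w4.png

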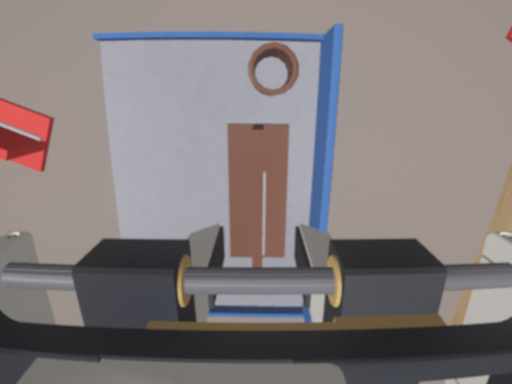

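Emit:
move_arm([
  {"x": 0, "y": 1.5, "z": -0.25, "rx": -0.003, "ry": 0.004, "rz": 0},
  {"x": 0, "y": 2, "z": 0, "rx": 0, "ry": 0, "rz": 0},
  {"x": 0, "y": 1.5, "z": 0, "rx": 0, "ry": 0, "rz": 0},
  {"x": 0, "y": 0, "z": 0, "rx": 0, "ry": 0, "rz": 0},
])

```text
clock: 20.95
position: [0.5163, -0.3262, 0.071]
ee_rot: [-1.567, -0.165, 0.157]
force: [-0.0, 0.9, -0.1]
width: 0.435
```

```bash
python3 -c "
from h import *
go((.5141,-.3257,.04),yawt=.2035)
lev(.2035)"
```

```text
clk 20.95 pos [ 0.5163 -0.3262  0.071 ] yaw 0.2052 tooly [ 0.0049 -0.0014 -1.    ] F [-0.   0.9 -0.1] w 3.99
  to (0.5141, -0.3257, 0.04) tool cm [-0.21  3.1   0.1 ]
  ry 0.0017
  rot [0.0024 0.0017 0.0045]
```

Emit:
move_arm([
  {"x": -0.2, "y": 1, "z": 0.1, "rx": 0.002, "ry": 0.002, "rz": 0.005},
  {"x": 0, "y": 1.2, "z": 0, "rx": 0, "ry": 0, "rz": 0},
  {"x": 0, "y": 0.5, "z": 0, "rx": 0, "ry": 0, "rz": 0},
  {"x": 0, "y": 0, "z": 0, "rx": 0, "ry": 0, "rz": 0},
])

```text
clock: 21.45
position: [0.5145, -0.326, 0.043]
ee_rot: [-1.566, -0.16, 0.159]
force: [-0.1, 0.1, -0.1]
width: 0.434
```

```bash
python3 -c "
from h import *
go((.5141,-.3257,.04),yawt=.2035)
lev(.2035)"
```

```text
clk 21.45 pos [ 0.5145 -0.326   0.043 ] yaw 0.2032 tooly [ 4.0e-04 -1.1e-03 -1.0e+00] F [-0.1  0.1 -0.1] w 3.99
  to (0.5141, -0.3257, 0.04) tool cm [-0.04  0.3   0.04]
  ry -0.0003
  rot [ 0.0012 -0.0003  0.0002]
```

Emit:
move_arm([
  {"x": -0.04, "y": 0.3, "z": 0.04, "rx": 0.001, "ry": 0, "rz": 0},
  {"x": 0, "y": 0, "z": 0, "rx": 0, "ry": 0, "rz": 0},
])

```text
clock: 21.7
position: [0.5143, -0.3259, 0.0402]
ee_rot: [-1.565, -0.16, 0.159]
force: [-0.2, -0.0, -0.7]
width: 0.437
```

Emit:
move_arm([
  {"x": 0, "y": 0, "z": 0, "rx": 0, "ry": 0, "rz": 0},
  {"x": 0, "y": 0, "z": 0, "rx": 0, "ry": 0, "rz": 0},
  {"x": 0, "y": 0, "z": 0, "rx": 0, "ry": 0, "rz": 0},
  {"x": 0, "y": 0, "z": 0, "rx": 0, "ry": 0, "rz": 0},
  {"x": 0, "y": 0, "z": 0, "rx": 0, "ry": 0, "rz": 0},
  {"x": 0, "y": 0, "z": 0, "rx": 0, "ry": 0, "rz": 0},
], jaw=0.2, newtons=45)

```text
clock: 22.45
position: [0.5141, -0.3262, 0.0407]
ee_rot: [-1.566, -0.16, 0.159]
force: [-0.8, -0.2, 0.3]
width: 0.089
```

```bash
python3 -c "
from h import *
go((.5141,-.3257,.04),yawt=.2035)
lev(.2035)"
```

```text
clk 22.45 pos [ 0.5141 -0.3262  0.0407] yaw 0.2029 tooly [ 1.1e-03 -8.0e-04 -1.0e+00] F [-0.8 -0.2  0.3] w 0.82
  to (0.5141, -0.3257, 0.04) tool cm [0.01 0.07 0.05]
  ry -0.0006
  rot [ 0.001  -0.0006  0.0009]
```

Emit:
move_arm([
  {"x": 0, "y": -0.5, "z": 0, "rx": 0, "ry": 0, "rz": 0},
  {"x": 0, "y": -1.5, "z": 0, "rx": 0, "ry": 0, "rz": 0},
  {"x": 0, "y": -3, "z": 0, "rx": 0, "ry": 0, "rz": 0},
  {"x": 0, "y": -4, "z": 0, "rx": 0, "ry": 0, "rz": 0},
  {"x": 0, "y": -4, "z": 0, "rx": 0, "ry": 0, "rz": 0},
  {"x": 0, "y": -4, "z": 0, "rx": 0, "ry": 0, "rz": 0},
  {"x": 0, "y": -3, "z": 0, "rx": 0, "ry": 0, "rz": 0},
  {"x": 0, "y": 0, "z": 0, "rx": 0, "ry": 0, "rz": 0},
])

```text
clock: 23.45
position: [0.5117, -0.3244, 0.2493]
ee_rot: [-1.562, -0.156, 0.16]
force: [0.6, -0.1, -7.6]
width: 0.082
```

```bash
python3 -c "
from h import *
go((.49,0.,.26),(.4713,.25,.25),yawt=.14)
lev(.14)
cv2.imwrite('pics/w5.png',arm.get_image('wrist'))"
```

```text
clk 23.45 pos [ 0.5117 -0.3244  0.2493] yaw 0.2016 tooly [-0.0029  0.0022 -1.    ] F [ 0.6 -0.1 -7.6] w 0.76
  to (0.49, 0.0, 0.26) tool cm [ 4.37 -1.   32.22]
  to (0.4713, 0.25, 0.25) tool cm [ 3.18  1.06 24.87]
  ry 0.0616
  rot [-0.0027  0.0616 -0.0025]
```

View pics/w5.png

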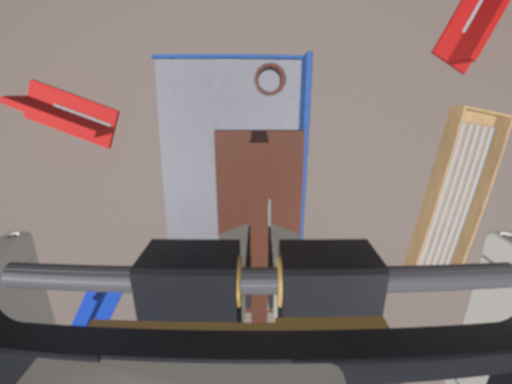

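Emit:
move_arm([
  {"x": 0.3, "y": 0, "z": 1.5, "rx": 0, "ry": 0.01, "rz": 0},
  {"x": 0.6, "y": -0.2, "z": 4, "rx": 0, "ry": 0.01, "rz": 0},
  {"x": 0.6, "y": -0.2, "z": 4.5, "rx": 0, "ry": 0.01, "rz": 0},
  {"x": 0.6, "y": -0.2, "z": 4.5, "rx": 0, "ry": 0.01, "rz": 0},
  {"x": 0.6, "y": -0.2, "z": 4.5, "rx": 0, "ry": 0.01, "rz": 0},
  {"x": 0.5, "y": -0.1, "z": 4.5, "rx": 0, "ry": 0.01, "rz": 0},
  {"x": 0.5, "y": 0, "z": 4.5, "rx": 0, "ry": 0, "rz": 0},
  {"x": 0.5, "y": 0, "z": 4.5, "rx": 0, "ry": 0, "rz": 0},
  {"x": 0.5, "y": 0, "z": 4.5, "rx": 0, "ry": 0, "rz": 0},
  {"x": 0.5, "y": 0, "z": 4.5, "rx": 0, "ry": 0, "rz": 0},
  {"x": 0.3, "y": 0, "z": 3, "rx": 0, "ry": 0, "rz": 0},
  {"x": 0, "y": 0, "z": 0, "rx": 0, "ry": 0, "rz": 0},
])

```text
clock: 25.0
position: [0.4801, 0.1508, 0.2415]
ee_rot: [-1.561, -0.084, 0.141]
force: [-0.3, -1.3, -7.1]
width: 0.083
```

```bash
python3 -c "
from h import *
go((.475,.17,.26),yawt=.14)
lev(.14)"
```

```text
clk 25.0 pos [0.4801 0.1508 0.2415] yaw 0.1437 tooly [-0.0362  0.0046 -0.9993] F [-0.3 -1.3 -7.1] w 0.76
  to (0.475, 0.17, 0.26) tool cm [-0.3  -1.82  1.99]
  ry 0.0037
  rot [-0.0096  0.0035 -0.0352]
```

Emit:
move_arm([
  {"x": 0, "y": -0.5, "z": 0, "rx": -0.009, "ry": 0.003, "rz": -0.035},
  {"x": 0, "y": -0.5, "z": 0, "rx": 0, "ry": 0, "rz": 0},
  {"x": 0, "y": 0, "z": 0, "rx": 0, "ry": 0, "rz": 0},
])

```text
clock: 25.38
position: [0.4785, 0.1492, 0.2507]
ee_rot: [-1.569, -0.108, 0.109]
force: [1.2, -0.8, -7.6]
width: 0.082
```

```bash
python3 -c "
from h import *
go((.475,.17,.26),yawt=.14)
lev(.14)
s=arm.observe();np.save('s6.npy',s,allow_pickle=True)
im=arm.get_image('wrist');cv2.imwrite('pics/w6.png',im)
cv2.imwrite('pics/w6c.png',cv2.resize(im[0:180,150:390],None,fx=3.3,fy=3.3,interpolation=cv2.INTER_CUBIC))"
```

```text
clk 25.38 pos [0.4785 0.1492 0.2507] yaw 0.1385 tooly [-8.0e-04 -1.4e-03 -1.0e+00] F [ 1.2 -0.8 -7.6] w 0.76
  to (0.475, 0.17, 0.26) tool cm [-0.06 -0.94  2.11]
  ry -0.0015
  rot [ 0.0013 -0.0015 -0.001 ]
```

View pics/w6c.png

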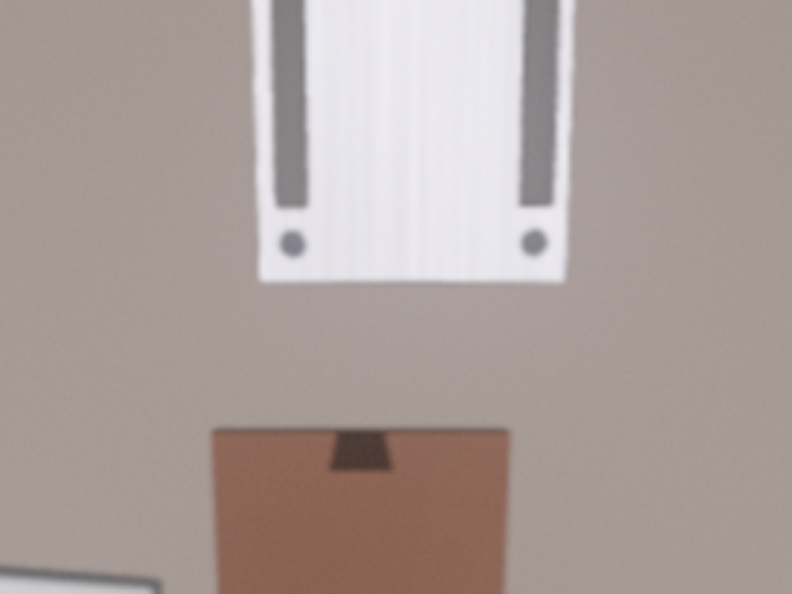

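Emit:
move_arm([
  {"x": 0, "y": 0, "z": 2.5, "rx": 0.001, "ry": 0, "rz": 0},
  {"x": 0, "y": 0, "z": 3, "rx": 0, "ry": 0, "rz": 0},
  {"x": 0, "y": 0, "z": 0, "rx": 0, "ry": 0, "rz": 0},
  {"x": 0, "y": 0, "z": 0, "rx": 0, "ry": 0, "rz": 0},
])

```text
clock: 25.92
position: [0.4716, 0.2021, 0.2507]
ee_rot: [-1.569, -0.104, 0.105]
force: [0.4, -0.7, -5.6]
width: 0.081
```

```bash
python3 -c "
from h import *
go((.475,.17,.26),yawt=.14)
lev(.14)
s=arm.observe();np.save('s7.npy',s,allow_pickle=True)
im=arm.get_image('wrist');cv2.imwrite('pics/w7.png',im)
cv2.imwrite('pics/w7c.png',cv2.resize(im[0:180,150:390],None,fx=3.3,fy=3.3,interpolation=cv2.INTER_CUBIC))"
```

```text
clk 25.93 pos [0.4716 0.2021 0.2507] yaw 0.1327 tooly [-8.e-04 -6.e-04 -1.e+00] F [ 0.4 -0.7 -5.6] w 0.75
  to (0.475, 0.17, 0.26) tool cm [-0.09 -0.93 -3.22]
  ry -0.0073
  rot [ 0.0005 -0.0073 -0.0008]
```

View pics/w7c.png

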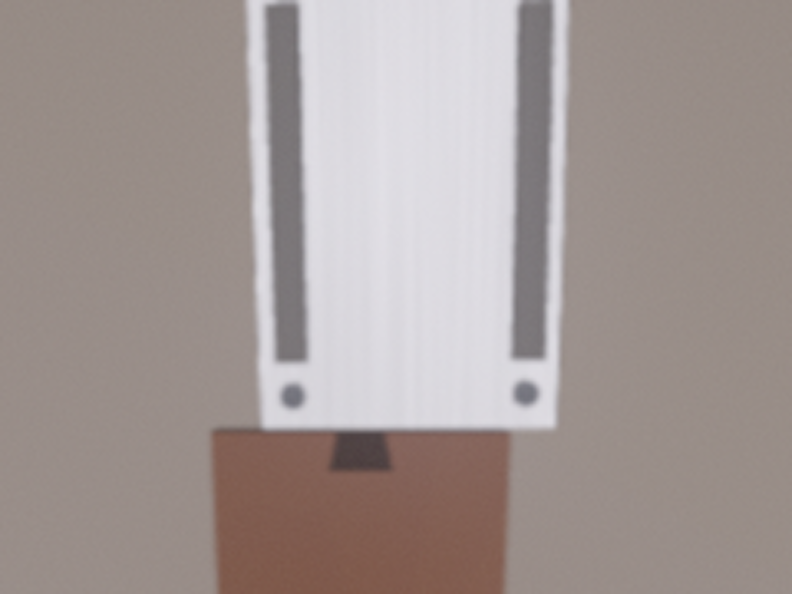

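```bash
cat > m7.py <<'E'
from h import *
def an(a): return np.arctan2(-a[0],a[1])
s=np.load('s7.npy',allow_pickle=True).item();c=cam('wrist',s)
f=lambda p:(np.array(p,float)+.5)/3.3-.5+np.array([150,0])
L=onz(c,f([[281.5,3],[291.5,362]]),.016);R=onz(c,f([[535.5,1],[528.5,358]]),.016)
print('L',L,an(L[0]-L[1]),np.linalg.norm(L[0]-L[1]));print('R',R,an(R[0]-R[1]),np.linalg.norm(R[0]-R[1]))
C=(L.sum(0)+R.sum(0))/4;print('fix C',C,'sep',np.linalg.norm(L.mean(0)-R.mean(0)), 'yaw across',np.arctan2(*(R.mean(0)-L.mean(0))[1::-1]))
ho=onz(c,f([[292,396],[526,393]]),.008);print('holes',ho,np.arctan2(*(ho[1]-ho[0])[1::-1]))
# tee in hand: z of flange top
Rm=Ro.from_rotvec(s['ee_rot']).as_matrix()
zt=s['position'][2]
F=onz(c,f([[211,432],[510,432]]),zt-.0307);Wb=onz(c,f([[361,470]]),zt+.0143)
for P in (*F,*Wb): print('tool',(Rm.T@(P-s['position'])*1000).round(2))
E
python3 m7.py
```

```text
L [[0.42237916 0.37916539 0.016     ]
 [0.43970713 0.26175682 0.016     ]] 0.1465291540237229 0.11868037423442271
R [[0.50648122 0.391478   0.016     ]
 [0.52390256 0.27462381 0.016     ]] 0.1479960377230403 0.11814570202557148
fix C [0.47311751 0.32675601 0.016     ] sep 0.08508533660336502 yaw across 0.14851204157507852
holes [[0.44082087 0.24914642 0.008     ]
 [0.52649698 0.26187347 0.008     ]] 0.14747003444246304
tool [-23.5   30.69  60.63]
tool [26.15 30.65 60.65]
tool [  1.4  -14.33  60.82]
```

```bash
python3 -c "
from h import *
go((.4721,.3265,.25),yawt=.1475)
lev(.1475)"
```

```text
clk 25.98 pos [0.4715 0.2023 0.2506] yaw 0.1328 tooly [-9.e-04 -3.e-04 -1.e+00] F [ 0.5  0.7 -6.1] w 0.73
  to (0.4721, 0.3265, 0.25) tool cm [ 1.7   0.06 12.3 ]
  ry -0.0147
  rot [ 0.0001 -0.0147 -0.0009]
```

Emit:
move_arm([
  {"x": 0.3, "y": 0, "z": 2, "rx": 0, "ry": -0.005, "rz": -0.001},
  {"x": 0.4, "y": 0, "z": 3.5, "rx": 0, "ry": -0.005, "rz": 0},
  {"x": 0.5, "y": 0, "z": 3.5, "rx": 0, "ry": -0.004, "rz": 0},
  {"x": 0.5, "y": 0, "z": 2.5, "rx": 0, "ry": 0, "rz": 0},
  {"x": 0, "y": 2, "z": 0.5, "rx": 0, "ry": 0, "rz": 0},
  {"x": 0, "y": 4, "z": 0, "rx": 0, "ry": 0, "rz": 0},
  {"x": 0, "y": 4, "z": 0, "rx": 0, "ry": 0, "rz": 0},
  {"x": 0, "y": 2.5, "z": 0, "rx": 0, "ry": 0, "rz": 0},
  {"x": 0, "y": 0, "z": 0, "rx": 0, "ry": 0, "rz": 0},
])

```text
clock: 27.1
position: [0.473, 0.3329, 0.1221]
ee_rot: [-1.564, -0.116, 0.113]
force: [-1.0, -0.4, -5.8]
width: 0.081
```

```bash
python3 -c "
from h import *
go((.4721,.3265,.10),yawt=.1475)
lev(.1475)"
```

```text
clk 27.1 pos [0.473  0.3329 0.1221] yaw 0.1464 tooly [ 0.0017  0.0041 -1.    ] F [-1.  -0.4 -5.8] w 0.74
  to (0.4721, 0.3265, 0.1) tool cm [-0.19  2.21 -0.63]
  ry -0.0011
  rot [-0.0039 -0.0011  0.0023]
```

Emit:
move_arm([
  {"x": -0.2, "y": 1, "z": -0.5, "rx": -0.004, "ry": -0.001, "rz": 0.002},
  {"x": 0, "y": 2, "z": 0, "rx": 0, "ry": 0, "rz": 0},
  {"x": 0, "y": 1, "z": 0, "rx": 0, "ry": 0, "rz": 0},
  {"x": 0, "y": 0, "z": 0, "rx": 0, "ry": 0, "rz": 0},
])

```text
clock: 27.6
position: [0.4741, 0.3289, 0.084]
ee_rot: [-1.565, -0.119, 0.112]
force: [0.8, 0.1, -5.8]
width: 0.086
```

```bash
python3 -c "
from h import *
go((.4721,.3265,.06),yawt=.1475)
lev(.1475)"
```

```text
clk 27.6 pos [0.4741 0.3289 0.084 ] yaw 0.1474 tooly [ 0.0044  0.0032 -1.    ] F [ 0.8  0.1 -5.8] w 0.79
  to (0.4721, 0.3265, 0.06) tool cm [-0.24  2.4  -0.21]
  ry -0.0001
  rot [-0.0025 -0.0001  0.0049]
```

Emit:
move_arm([
  {"x": -0.25, "y": 1, "z": -0.2, "rx": -0.003, "ry": 0, "rz": 0.005},
  {"x": 0, "y": 1, "z": 0, "rx": 0, "ry": 0, "rz": 0},
  {"x": 0, "y": 0, "z": 0, "rx": 0, "ry": 0, "rz": 0},
])

```text
clock: 27.98
position: [0.4725, 0.3269, 0.0639]
ee_rot: [-1.567, -0.117, 0.115]
force: [-0.0, 0.1, -5.3]
width: 0.081
```

```bash
python3 -c "
from h import *
go((.4721,.3265,.0447),yawt=.1475)
lev(.1475)
s=arm.observe();np.save('s8.npy',s,allow_pickle=True)
im=arm.get_image('wrist');cv2.imwrite('pics/w8.png',im)"
```

```text
clk 27.98 pos [0.4725 0.3269 0.0639] yaw 0.1475 tooly [ 1.2e-03  7.0e-04 -1.0e+00] F [-0.   0.1 -5.3] w 0.74
  to (0.4721, 0.3265, 0.0447) tool cm [-0.05  1.92 -0.04]
  ry 0.0
  rot [-0.0006  0.      0.0013]
```

View pics/w8.png

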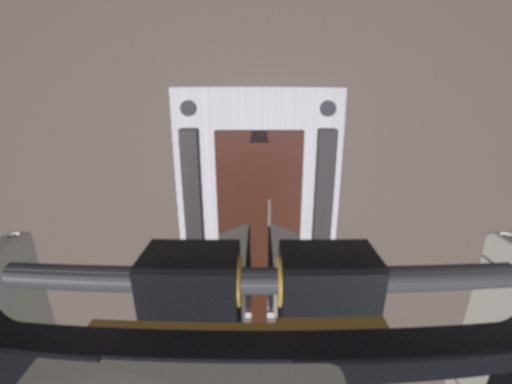

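```bash
python3 -c "
import cv2
im=cv2.imread('pics/w8.png');cv2.imwrite('pics/w8c.png',cv2.resize(im[110:240,170:350],None,fx=4.4,fy=4.4,interpolation=cv2.INTER_CUBIC))"
```

```text
(no output)
```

View pics/w8c.png

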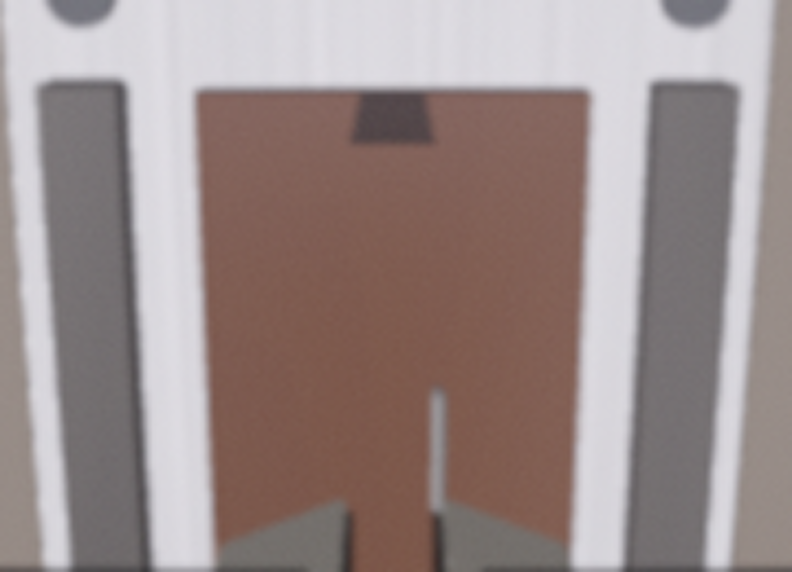

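```bash
python3 -c "
from h import *
s=np.load('s8.npy',allow_pickle=True).item();c=cam('wrist',s)
f=lambda p:(np.array(p,float)+.5)/4.4-.5+np.array([170,110])
Rm=Ro.from_rotvec(s['ee_rot']).as_matrix();t=lambda P:((P-s['position'])@Rm*1000).round(2)
print('rail far tool',t(onz(c,f([[38,85],[122,84],[653,84],[738,86]]),.016)))
print('rail near-ish',t(onz(c,f([[72,560],[630,560]]),.016)),t(onz(c,f([[726,500],[66,500]]),.016)))
print('flange',t(onz(c,f([[197,92],[589,92],[215,530],[573,530]]),s['position'][2]-.0307)))
"
```

```text
rail far tool [[-47.5   47.92  59.87]
 [-35.85  47.94  59.91]
 [ 37.03  48.03  59.91]
 [ 48.83  48.04  59.73]]
rail near-ish [[-47.72  47.88 -11.83]
 [ 37.52  47.99 -11.78]] [[ 51.54  48.01  -1.91]
 [-47.89  47.89  -1.87]]
flange [[-23.07  30.7   60.63]
 [ 25.77  30.77  60.63]
 [-23.07  30.67   1.2 ]
 [ 26.07  30.73   1.18]]
```

Emit:
move_arm([
  {"x": -0.08, "y": 0.5, "z": -0.08, "rx": 0, "ry": 0, "rz": 0.001},
  {"x": 0, "y": 0.6, "z": 0, "rx": 0, "ry": 0, "rz": 0},
  {"x": 0, "y": 0.3, "z": 0, "rx": 0, "ry": 0, "rz": 0},
  {"x": 0, "y": 0, "z": 0, "rx": 0, "ry": 0, "rz": 0},
])

```text
clock: 28.52
position: [0.4724, 0.3263, 0.0497]
ee_rot: [-1.566, -0.117, 0.115]
force: [0.9, -0.0, -6.2]
width: 0.083
```

```bash
python3 -c "
from h import *
go((.4718,.3260,.0447),yawt=.1475)
lev(.1475)"
```

```text
clk 28.52 pos [0.4724 0.3263 0.0497] yaw 0.1475 tooly [ 0.0011  0.0013 -1.    ] F [ 0.9 -0.  -6.2] w 0.76
  to (0.4718, 0.326, 0.0447) tool cm [-0.06  0.5  -0.02]
  ry 0.0
  rot [-0.0011  0.      0.0013]
```

Emit:
move_arm([
  {"x": -0.07, "y": 0.25, "z": -0.03, "rx": -0.001, "ry": 0, "rz": 0.001},
  {"x": 0, "y": 0.2, "z": 0, "rx": 0, "ry": 0, "rz": 0},
  {"x": 0, "y": 0, "z": 0, "rx": 0, "ry": 0, "rz": 0},
])

```text
clock: 28.9
position: [0.4719, 0.326, 0.0451]
ee_rot: [-1.567, -0.116, 0.115]
force: [0.2, 0.6, -6.4]
width: 0.086
```

```bash
python3 -c "
from h import *
go((.4718,.3260,.0447),yawt=.1475)
lev(.1475)"
```

```text
clk 28.9 pos [0.4719 0.326  0.0451] yaw 0.1475 tooly [ 5.e-04  4.e-04 -1.e+00] F [ 0.2  0.6 -6.4] w 0.79
  to (0.4718, 0.326, 0.0447) tool cm [-0.01  0.04  0.  ]
  ry 0.0
  rot [-0.0003  0.      0.0005]
```

Emit:
move_arm([
  {"x": 0, "y": 0.07, "z": 0, "rx": 0, "ry": 0, "rz": 0},
  {"x": 0, "y": 0, "z": 0, "rx": 0, "ry": 0, "rz": 0},
])

```text
clock: 29.15
position: [0.4721, 0.3261, 0.0448]
ee_rot: [-1.567, -0.116, 0.115]
force: [-0.3, -0.7, -6.1]
width: 0.086
```

Emit:
move_arm([
  {"x": 0, "y": 0, "z": 0, "rx": 0, "ry": 0, "rz": 0},
  {"x": 0, "y": 0, "z": 0, "rx": 0, "ry": 0, "rz": 0},
  {"x": 0, "y": 0, "z": 0, "rx": 0, "ry": 0, "rz": 0},
  {"x": 0, "y": 0, "z": 0, "rx": 0, "ry": 0, "rz": 0},
  {"x": 0, "y": -0.8, "z": 0, "rx": 0, "ry": 0, "rz": 0},
  {"x": 0, "y": -1.5, "z": 0, "rx": 0, "ry": 0, "rz": 0},
  {"x": 0, "y": -3, "z": 0, "rx": 0, "ry": 0, "rz": 0},
  {"x": 0, "y": -4, "z": 0, "rx": 0, "ry": 0, "rz": 0},
  {"x": 0, "y": -5, "z": -3, "rx": 0, "ry": 0, "rz": 0},
  {"x": 0, "y": -5, "z": -4, "rx": 0, "ry": 0, "rz": 0},
  {"x": 0, "y": -2, "z": -3, "rx": 0, "ry": 0, "rz": 0},
  {"x": 0, "y": 0, "z": 0, "rx": 0, "ry": 0, "rz": 0},
], jaw=4)

```text
clock: 30.65
position: [0.4886, 0.225, 0.2718]
ee_rot: [-1.562, -0.122, 0.108]
force: [0.4, 0.7, -1.4]
width: 0.435
```

```bash
python3 -c "
from h import *
go((.5605,.0679,.2),yawt=.183)
lev(.183)
s=arm.observe();np.save('s9.npy',s,allow_pickle=True)
im=arm.get_image('wrist');cv2.imwrite('pics/w9.png',im)"
```

```text
clk 30.65 pos [0.4886 0.225  0.2718] yaw 0.1465 tooly [ 0.0089  0.0063 -0.9999] F [ 0.4  0.7 -1.4] w 4.0
  to (0.5605, 0.0679, 0.2) tool cm [  4.75   7.14 -16.63]
  ry -0.0365
  rot [-0.0048 -0.0365  0.0098]
```

View pics/w9.png

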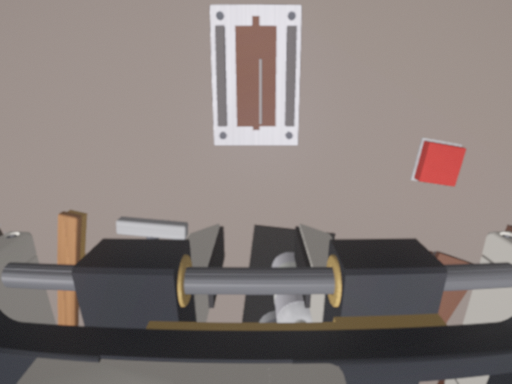

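```bash
python3 -c "
import cv2
im=cv2.imread('pics/w9.png');cv2.imwrite('pics/w9c.png',cv2.resize(im[0:150,200:310],None,fx=4,fy=4,interpolation=cv2.INTER_CUBIC))"
```

```text
(no output)
```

View pics/w9c.png

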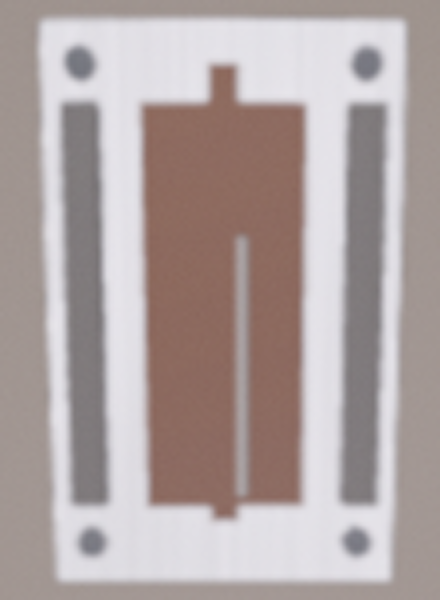

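Ends and gaps of the tee match the rails: gaps about 44/43 px at the far end and 42/38 px at the near end, with the ends on the same rows. Before returning the containers, I use the fixed cameras to compare their known mat positions with their starting ones.

```bash
python3 -c "
from h import *
im=arm.get_image('top');cv2.imwrite('pics/top9.png',im)
cv2.imwrite('pics/top9c.png',cv2.resize(im[155:215,195:275],None,fx=7.5,fy=7.5,interpolation=cv2.INTER_CUBIC))
im=arm.get_image('scene');cv2.imwrite('pics/sc9.png',im)
cv2.imwrite('pics/sc9c.png',cv2.resize(im[170:270,215:315],None,fx=6,fy=6,interpolation=cv2.INTER_CUBIC))"
```

```text
(no output)
```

View pics/top9c.png

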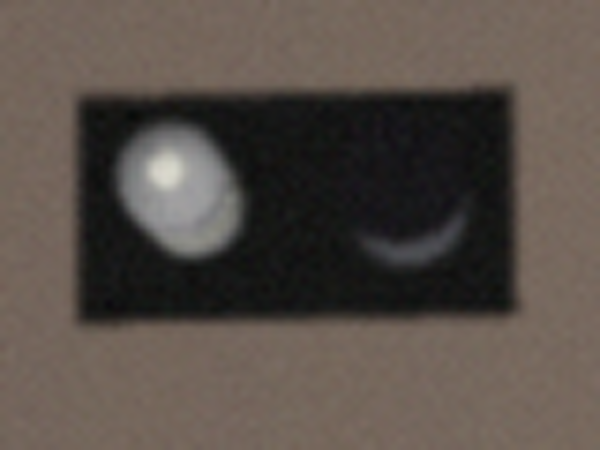

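View pics/sc9c.png

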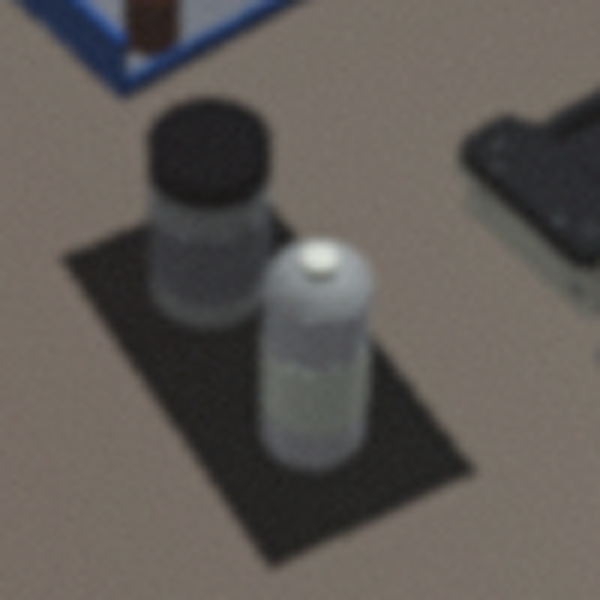

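```bash
python3 - <<'E'
from h import *
def cen(fn,box,fx=8):
    im=cv2.imread(fn);x0,y0,x1,y1=box
    g=cv2.resize(im[y0:y1,x0:x1].min(2),None,fx=fx,fy=fx,interpolation=cv2.INTER_CUBIC).astype(float)
    t=g.max()-25; m=(g>t); ys,xs=np.nonzero(m); return (np.array([xs.mean(),ys.mean()])+.5)/fx-.5+[x0,y0]
ct,cs=cam('top'),cam('scene')
for n,c,b0,b1 in (('top',ct,(310,205,325,221),(209,170,225,186)),('scene',cs,(243,125,257,136),(262,208,274,219))):
    p0=cen(f'pics/{"top0" if n=="top" else "scene0"}.png',b0);p1=cen(f'pics/{"top9" if n=="top" else "sc9"}.png',b1)
    a=onz(c,[p0],.139)[0];b=onz(c,[p1],.139)[0]
    print(n,p0,p1,a[:2],b[:2],'diff',(a-b)[:2], 'start est', ((a-b)[:2]+[.5605,.0679]).round(4))
# scene lid: left/right edges, from crops
f0=lambda p:(np.array(p,float)+.5)/7.5-.5+[185,110];f9=lambda p:(np.array(p,float)+.5)/6-.5+[215,170]
E
```

```text
top [316.27289903 212.62507557] [216.75725309 177.47407407] [ 0.4338799  -0.28675909] [0.55856386 0.06970432] diff [-0.12468396 -0.35646341] start est [ 0.4358 -0.2886]
scene [249.11761364 130.56363636] [267.95167234 212.22831633] [ 0.43621888 -0.28758834] [0.561159   0.06764168] diff [-0.12494012 -0.35523001] start est [ 0.4356 -0.2873]
```

Emit:
move_arm([
  {"x": 0.7, "y": 0, "z": -2, "rx": -0.005, "ry": -0.012, "rz": 0.01},
  {"x": 1.0, "y": 0, "z": -4, "rx": 0, "ry": -0.012, "rz": 0},
  {"x": 1.0, "y": 1, "z": -4, "rx": 0, "ry": -0.012, "rz": 0},
  {"x": 1.0, "y": 1, "z": -3.5, "rx": 0, "ry": 0, "rz": 0},
  {"x": 0.5, "y": 2, "z": -2, "rx": 0, "ry": 0, "rz": 0},
  {"x": 0, "y": 1, "z": 0, "rx": 0, "ry": 0, "rz": 0},
  {"x": 0, "y": 0, "z": 0, "rx": 0, "ry": 0, "rz": 0},
], jaw=9.1, newtons=20)

```text
clock: 31.68
position: [0.5526, 0.0896, 0.2102]
ee_rot: [-1.569, -0.147, 0.175]
force: [0.7, 0.7, 1.0]
width: 0.992
```

```bash
python3 -c "
from h import *
go((.5605,.0679,.105),yawt=.183)
lev(.183)"
```

```text
clk 31.68 pos [0.5526 0.0896 0.2102] yaw 0.2048 tooly [-0.0168 -0.0061 -0.9998] F [0.7 0.7 1. ] w 9.1
  to (0.5605, 0.0679, 0.105) tool cm [ 0.52 10.52 -2.26]
  ry 0.0218
  rot [ 0.0027  0.0219 -0.0176]
```

Emit:
move_arm([
  {"x": 0.3, "y": 1, "z": -1.2, "rx": 0.003, "ry": 0.022, "rz": -0.017},
  {"x": 0.1, "y": 1.5, "z": -1, "rx": 0, "ry": 0, "rz": 0},
  {"x": 0, "y": 1, "z": 0, "rx": 0, "ry": 0, "rz": 0},
  {"x": 0, "y": 0, "z": 0, "rx": 0, "ry": 0, "rz": 0},
])

```text
clock: 32.17
position: [0.5602, 0.0739, 0.1739]
ee_rot: [-1.563, -0.148, 0.151]
force: [0.4, -0.1, 0.3]
width: 0.992
```

```bash
python3 -c "
from h import *
go((.5605,.0679,.105),yawt=.183)
lev(.183)"
```

```text
clk 32.17 pos [0.5602 0.0739 0.1739] yaw 0.1904 tooly [-0.0016  0.0021 -1.    ] F [ 0.4 -0.1  0.3] w 9.1
  to (0.5605, 0.0679, 0.105) tool cm [-0.07  6.89 -0.62]
  ry 0.0074
  rot [-0.0023  0.0074 -0.0012]
```

Emit:
move_arm([
  {"x": -0.1, "y": 1, "z": -0.6, "rx": -0.002, "ry": 0.007, "rz": -0.001},
  {"x": 0, "y": 2, "z": 0, "rx": 0, "ry": 0, "rz": 0},
  {"x": 0, "y": 2, "z": 0, "rx": 0, "ry": 0, "rz": 0},
  {"x": 0, "y": 0, "z": 0, "rx": 0, "ry": 0, "rz": 0},
])

```text
clock: 32.67
position: [0.5607, 0.068, 0.1224]
ee_rot: [-1.566, -0.145, 0.143]
force: [-0.4, 0.0, -0.2]
width: 0.995
```

```bash
python3 -c "
from h import *
go((.5605,.0679,.105),yawt=.183)
lev(.183)"
```

```text
clk 32.67 pos [0.5607 0.068  0.1224] yaw 0.1838 tooly [ 1.1e-03  5.0e-04 -1.0e+00] F [-0.4  0.  -0.2] w 9.13
  to (0.5605, 0.0679, 0.105) tool cm [-0.02  1.74 -0.  ]
  ry 0.0008
  rot [-0.0003  0.0008  0.0012]
```

Emit:
move_arm([
  {"x": 0, "y": 0.9, "z": 0, "rx": 0, "ry": 0.001, "rz": 0.001},
  {"x": 0, "y": 0.7, "z": 0, "rx": 0, "ry": 0, "rz": 0},
  {"x": 0, "y": 0, "z": 0, "rx": 0, "ry": 0, "rz": 0},
])

```text
clock: 33.05
position: [0.5616, 0.0679, 0.1066]
ee_rot: [-1.566, -0.145, 0.142]
force: [0.2, 1.0, 0.9]
width: 0.991
```

```bash
python3 -c "
from h import *
go((.5605,.0679,.105),yawt=.183)
lev(.183)"
```

```text
clk 33.05 pos [0.5616 0.0679 0.1066] yaw 0.1826 tooly [ 2.e-03  7.e-04 -1.e+00] F [0.2 1.  0.9] w 9.1
  to (0.5605, 0.0679, 0.105) tool cm [-0.11  0.16  0.02]
  ry -0.0004
  rot [-0.0003 -0.0004  0.0021]
```

Emit:
move_arm([
  {"x": -0.11, "y": 0.16, "z": 0.02, "rx": 0, "ry": 0, "rz": 0.002},
  {"x": 0, "y": 0, "z": 0, "rx": 0, "ry": 0, "rz": 0},
])

```text
clock: 33.3
position: [0.5607, 0.068, 0.1054]
ee_rot: [-1.566, -0.144, 0.143]
force: [0.1, 1.4, -0.5]
width: 0.994
```

Emit:
move_arm([
  {"x": 0, "y": 0, "z": 0, "rx": 0, "ry": 0, "rz": 0},
  {"x": 0, "y": 0, "z": 0, "rx": 0, "ry": 0, "rz": 0},
  {"x": 0, "y": 0, "z": 0, "rx": 0, "ry": 0, "rz": 0},
  {"x": 0, "y": 0, "z": 0, "rx": 0, "ry": 0, "rz": 0},
  {"x": 0, "y": 0, "z": 0, "rx": 0, "ry": 0, "rz": 0},
  {"x": 0, "y": 0, "z": 0, "rx": 0, "ry": 0, "rz": 0},
], jaw=4.5, newtons=20)

```text
clock: 34.05
position: [0.5609, 0.068, 0.1058]
ee_rot: [-1.565, -0.144, 0.142]
force: [-0.1, -0.2, 0.0]
width: 0.565
```

```bash
python3 -c "
from h import *
go((.5605,.0679,.105),(.5605,.0679,.26),(.4353,-.2875,.26),yawt=.183)
lev(.183)"
```

```text
clk 34.05 pos [0.5609 0.068  0.1058] yaw 0.1827 tooly [ 1.2e-03  8.0e-04 -1.0e+00] F [-0.1 -0.2  0. ] w 5.19
  to (0.5605, 0.0679, 0.105) tool cm [-0.04  0.08 -0.  ]
  to (0.5605, 0.0679, 0.26) tool cm [ 2.00e-02 -1.55e+01  1.00e-02]
  to (0.4353, -0.2875, 0.26) tool cm [-18.77  -0.04 -32.67]
  ry -0.0003
  rot [-0.0005 -0.0003  0.0014]
```

Emit:
move_arm([
  {"x": 0, "y": -1, "z": 0, "rx": 0, "ry": 0, "rz": 0},
  {"x": 0, "y": -3, "z": 0, "rx": 0, "ry": 0, "rz": 0},
  {"x": 0, "y": -4, "z": 0, "rx": 0, "ry": 0, "rz": 0},
  {"x": 0, "y": -4, "z": 0, "rx": 0, "ry": 0, "rz": 0},
  {"x": 0, "y": -3, "z": 0, "rx": 0, "ry": 0, "rz": 0},
  {"x": 0, "y": 0, "z": 0, "rx": 0, "ry": 0, "rz": 0},
])

```text
clock: 34.8
position: [0.5602, 0.0671, 0.2628]
ee_rot: [-1.566, -0.143, 0.142]
force: [0.9, 0.2, -1.2]
width: 0.565
```

Emit:
move_arm([
  {"x": -1, "y": 0, "z": -1.5, "rx": 0, "ry": 0, "rz": 0},
  {"x": -2, "y": 0, "z": -3.5, "rx": 0, "ry": 0, "rz": -0.001},
  {"x": -2, "y": 0, "z": -3.7, "rx": 0, "ry": 0, "rz": -0.001},
  {"x": -2, "y": 0, "z": -3.7, "rx": 0, "ry": 0, "rz": -0.001},
  {"x": -2, "y": 0, "z": -3.7, "rx": 0, "ry": 0, "rz": -0.001},
  {"x": -2, "y": 0, "z": -3.7, "rx": 0, "ry": 0, "rz": -0.001},
  {"x": -2, "y": 0, "z": -3.7, "rx": 0, "ry": 0, "rz": -0.001},
  {"x": -2, "y": 0, "z": -3.5, "rx": 0, "ry": 0, "rz": -0.001},
  {"x": -2, "y": 0, "z": -3, "rx": 0, "ry": 0, "rz": 0},
  {"x": -1, "y": 0, "z": -1.5, "rx": 0, "ry": 0, "rz": 0},
  {"x": 0, "y": 0, "z": 0, "rx": 0, "ry": 0, "rz": 0},
])

```text
clock: 36.17
position: [0.4179, -0.2932, 0.2524]
ee_rot: [-1.564, -0.124, 0.144]
force: [0.0, -0.7, -2.1]
width: 0.563
```

```bash
python3 -c "
from h import *
go((.4353,-.2875,.16),yawt=.183)
lev(.183)"
```

```text
clk 36.17 pos [ 0.4179 -0.2932  0.2524] yaw 0.171 tooly [-0.0131  0.0017 -0.9999] F [ 0.  -0.7 -2.1] w 5.17
  to (0.4353, -0.2875, 0.16) tool cm [1.93 9.21 0.23]
  ry -0.012
  rot [-0.004  -0.012  -0.0126]
```

Emit:
move_arm([
  {"x": 0.9, "y": 1, "z": 0.2, "rx": -0.004, "ry": -0.012, "rz": -0.0125},
  {"x": 0.9, "y": 3, "z": 0, "rx": 0, "ry": 0, "rz": 0},
  {"x": 0, "y": 3, "z": 0, "rx": 0, "ry": 0, "rz": 0},
  {"x": 0, "y": 2, "z": 0, "rx": 0, "ry": 0, "rz": 0},
  {"x": 0, "y": 0, "z": 0, "rx": 0, "ry": 0, "rz": 0},
])

```text
clock: 36.8
position: [0.4379, -0.2805, 0.1554]
ee_rot: [-1.562, -0.151, 0.152]
force: [0.3, 0.5, -1.0]
width: 0.56
```

```bash
python3 -c "
from h import *
go((.4354,-.2876,.1058),yawt=.183)
lev(.183)"
```

```text
clk 36.8 pos [ 0.4379 -0.2805  0.1554] yaw 0.1932 tooly [-6.0e-04  3.8e-03 -1.0e+00] F [ 0.3  0.5 -1. ] w 5.14
  to (0.4354, -0.2876, 0.1058) tool cm [-0.38  4.95 -0.67]
  ry 0.0102
  rot [-0.0039  0.0102  0.0001]
```

Emit:
move_arm([
  {"x": -0.4, "y": 0.8, "z": -0.6, "rx": -0.004, "ry": 0.01, "rz": 0},
  {"x": 0, "y": 1.5, "z": 0, "rx": 0, "ry": 0, "rz": 0},
  {"x": 0, "y": 1, "z": 0, "rx": 0, "ry": 0, "rz": 0},
  {"x": 0, "y": 0, "z": 0, "rx": 0, "ry": 0, "rz": 0},
])

```text
clock: 37.3
position: [0.4363, -0.2868, 0.121]
ee_rot: [-1.567, -0.147, 0.143]
force: [-0.4, -0.1, -1.1]
width: 0.564
```

```bash
python3 -c "
from h import *
go((.4354,-.2876,.1058),yawt=.183)
lev(.183)"
```

```text
clk 37.3 pos [ 0.4363 -0.2868  0.121 ] yaw 0.1847 tooly [ 2.2e-03 -8.0e-04 -1.0e+00] F [-0.4 -0.1 -1.1] w 5.18
  to (0.4354, -0.2876, 0.1058) tool cm [-0.11  1.52 -0.06]
  ry 0.0017
  rot [0.0012 0.0017 0.002 ]
```

Emit:
move_arm([
  {"x": -0.12, "y": 0.6, "z": -0.06, "rx": 0.001, "ry": 0.002, "rz": 0.002},
  {"x": 0, "y": 0.5, "z": 0, "rx": 0, "ry": 0, "rz": 0},
  {"x": 0, "y": 0.2, "z": 0, "rx": 0, "ry": 0, "rz": 0},
  {"x": 0, "y": 0, "z": 0, "rx": 0, "ry": 0, "rz": 0},
])

```text
clock: 37.8
position: [0.4356, -0.2881, 0.1077]
ee_rot: [-1.567, -0.144, 0.143]
force: [0.9, 0.2, -1.6]
width: 0.565
```

```bash
python3 -c "
from h import *
go((.4354,-.2876,.1058),yawt=.183)
lev(.183)"
```

```text
clk 37.8 pos [ 0.4356 -0.2881  0.1077] yaw 0.1824 tooly [ 9.e-04 -6.e-04 -1.e+00] F [ 0.9  0.2 -1.6] w 5.18
  to (0.4354, -0.2876, 0.1058) tool cm [-0.01  0.19  0.05]
  ry -0.0006
  rot [ 0.0007 -0.0006  0.0008]
```

Emit:
move_arm([
  {"x": 0, "y": 0.18, "z": 0.05, "rx": 0.001, "ry": 0, "rz": 0.001},
  {"x": 0, "y": 0.03, "z": 0, "rx": 0, "ry": 0, "rz": 0},
  {"x": 0, "y": 0, "z": 0, "rx": 0, "ry": 0, "rz": 0},
])

```text
clock: 38.17
position: [0.4357, -0.2877, 0.1058]
ee_rot: [-1.566, -0.143, 0.143]
force: [-0.1, 1.1, -1.2]
width: 0.564
```

```bash
python3 -c "
from h import *
go((.4354,-.2876,.1055),yawt=.183)
lev(.183)"
```

```text
clk 38.17 pos [ 0.4357 -0.2877  0.1058] yaw 0.1823 tooly [ 4.e-04  0.e+00 -1.e+00] F [-0.1  1.1 -1.2] w 5.18
  to (0.4354, -0.2876, 0.1055) tool cm [-0.03  0.03  0.02]
  ry -0.0007
  rot [ 0.0001 -0.0007  0.0004]
```

Nudge down, release, rise.

Emit:
move_arm([
  {"x": -0.03, "y": 0.05, "z": 0, "rx": 0, "ry": 0, "rz": 0},
  {"x": 0, "y": 0, "z": 0, "rx": 0, "ry": 0, "rz": 0},
])

```text
clock: 38.42
position: [0.4357, -0.288, 0.1058]
ee_rot: [-1.566, -0.144, 0.142]
force: [-1.0, -0.7, -0.6]
width: 0.562
```

Emit:
move_arm([
  {"x": 0, "y": 0, "z": 0, "rx": 0, "ry": 0, "rz": 0},
  {"x": 0, "y": 0, "z": 0, "rx": 0, "ry": 0, "rz": 0},
  {"x": 0, "y": 0, "z": 0, "rx": 0, "ry": 0, "rz": 0},
  {"x": 0, "y": 0, "z": 0, "rx": 0, "ry": 0, "rz": 0},
  {"x": 0, "y": 0, "z": 0, "rx": 0, "ry": 0, "rz": 0},
  {"x": 0, "y": -1, "z": 0, "rx": 0, "ry": 0, "rz": 0},
  {"x": 0, "y": -3, "z": 0, "rx": 0, "ry": 0, "rz": 0},
  {"x": 0, "y": -3, "z": 0, "rx": 0, "ry": 0, "rz": 0},
  {"x": 0, "y": -2, "z": 0, "rx": 0, "ry": 0, "rz": 0},
  {"x": 0, "y": 0, "z": 0, "rx": 0, "ry": 0, "rz": 0},
], jaw=9.1)

```text
clock: 39.67
position: [0.4354, -0.2885, 0.2006]
ee_rot: [-1.567, -0.144, 0.141]
force: [0.1, -1.0, 0.2]
width: 0.99
```

```bash
python3 -c "
from h import *
go((.5606,-.042,.19),yawt=.183)
lev(.183)"
```

```text
clk 39.67 pos [ 0.4354 -0.2885  0.2006] yaw 0.1814 tooly [ 1.6e-03 -9.0e-04 -1.0e+00] F [ 0.1 -1.   0.2] w 9.09
  to (0.5606, -0.042, 0.19) tool cm [16.76  1.06 21.99]
  ry -0.0016
  rot [ 0.0012 -0.0016  0.0014]
```

Emit:
move_arm([
  {"x": 1.2, "y": 0, "z": 1.7, "rx": 0, "ry": 0, "rz": 0},
  {"x": 2.5, "y": 0, "z": 3.3, "rx": 0, "ry": 0, "rz": -0.001},
  {"x": 2.5, "y": 0, "z": 3.3, "rx": 0, "ry": 0, "rz": -0.001},
  {"x": 2.5, "y": 0, "z": 3.3, "rx": 0, "ry": 0, "rz": -0.001},
  {"x": 2.5, "y": 0, "z": 3.3, "rx": 0, "ry": 0, "rz": -0.001},
  {"x": 2.5, "y": 0, "z": 3.3, "rx": 0, "ry": 0, "rz": -0.001},
  {"x": 1.8, "y": 0, "z": 2.3, "rx": 0, "ry": 0, "rz": 0},
  {"x": 0.6, "y": 0, "z": 0.7, "rx": 0, "ry": 0, "rz": 0},
  {"x": 0, "y": 0, "z": 0, "rx": 0, "ry": 0, "rz": 0},
])

```text
clock: 40.8
position: [0.556, -0.0446, 0.1961]
ee_rot: [-1.567, -0.141, 0.139]
force: [0.5, -0.3, 0.2]
width: 0.99
```

```bash
python3 -c "
from h import *
go((.5606,-.042,.0864),yawt=.183)
lev(.183)
cv2.imwrite('pics/w10.png',arm.get_image('wrist'))"
```

```text
clk 40.8 pos [ 0.556  -0.0446  0.1961] yaw 0.1782 tooly [ 9.e-04 -1.e-03 -1.e+00] F [ 0.5 -0.3  0.2] w 9.09
  to (0.5606, -0.042, 0.0864) tool cm [ 0.49 10.97  0.19]
  ry -0.0048
  rot [ 0.0011 -0.0048  0.0007]
```

View pics/w10.png

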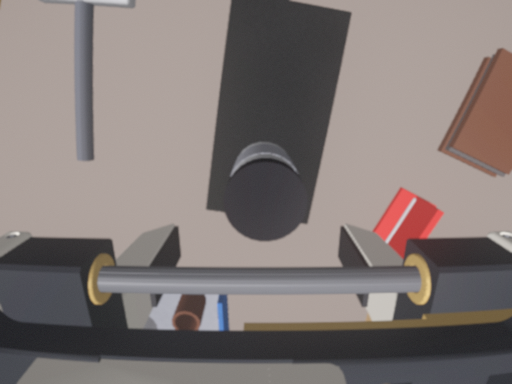

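The tin is upright at (266,190), centred between the fingers. Going down.

Emit:
move_arm([
  {"x": 0.45, "y": 1.5, "z": 0.15, "rx": 0.001, "ry": -0.005, "rz": 0.001},
  {"x": 0, "y": 3, "z": 0, "rx": 0, "ry": 0, "rz": 0},
  {"x": 0, "y": 2.5, "z": 0, "rx": 0, "ry": 0, "rz": 0},
  {"x": 0, "y": 1, "z": 0, "rx": 0, "ry": 0, "rz": 0},
  {"x": 0, "y": 0, "z": 0, "rx": 0, "ry": 0, "rz": 0},
])

```text
clock: 41.48
position: [0.5585, -0.0485, 0.1119]
ee_rot: [-1.568, -0.137, 0.138]
force: [0.1, -0.5, 0.3]
width: 0.991
```

```bash
python3 -c "
from h import *
go((.5606,-.042,.0864),yawt=.183)
lev(.183)"
```

```text
clk 41.48 pos [ 0.5585 -0.0485  0.1119] yaw 0.175 tooly [-9.0e-04 -1.2e-03 -1.0e+00] F [ 0.1 -0.5  0.3] w 9.1
  to (0.5606, -0.042, 0.0864) tool cm [0.33 2.55 0.6 ]
  ry -0.008
  rot [ 0.001  -0.008  -0.0011]
```

Emit:
move_arm([
  {"x": 0.3, "y": 0.8, "z": 0.5, "rx": 0.001, "ry": -0.008, "rz": -0.001},
  {"x": 0, "y": 1, "z": 0, "rx": 0, "ry": 0, "rz": 0},
  {"x": 0, "y": 0.3, "z": 0, "rx": 0, "ry": 0, "rz": 0},
  {"x": 0, "y": 0, "z": 0, "rx": 0, "ry": 0, "rz": 0},
])

```text
clock: 41.98
position: [0.5619, -0.0428, 0.091]
ee_rot: [-1.566, -0.146, 0.142]
force: [1.0, -0.5, 0.0]
width: 0.991
```

```bash
python3 -c "
from h import *
go((.5606,-.042,.0864),yawt=.183)
lev(.183)"
```

```text
clk 41.98 pos [ 0.5619 -0.0428  0.091 ] yaw 0.1838 tooly [ 2.8e-03  3.0e-04 -1.0e+00] F [ 1.  -0.5  0. ] w 9.1
  to (0.5606, -0.042, 0.0864) tool cm [-0.11  0.46  0.1 ]
  ry 0.0008
  rot [0.0002 0.0008 0.0028]
```

Emit:
move_arm([
  {"x": -0.12, "y": 0.4, "z": 0.1, "rx": 0, "ry": 0.001, "rz": 0.003},
  {"x": 0, "y": 0.05, "z": 0, "rx": 0, "ry": 0, "rz": 0},
  {"x": 0, "y": 0, "z": 0, "rx": 0, "ry": 0, "rz": 0},
])

```text
clock: 42.35
position: [0.5607, -0.042, 0.0866]
ee_rot: [-1.566, -0.144, 0.143]
force: [-0.3, 0.4, -0.1]
width: 0.984
```

Emit:
move_arm([
  {"x": 0, "y": 0, "z": 0, "rx": 0, "ry": 0, "rz": 0},
  {"x": 0, "y": 0, "z": 0, "rx": 0, "ry": 0, "rz": 0},
  {"x": 0, "y": 0, "z": 0, "rx": 0, "ry": 0, "rz": 0},
  {"x": 0, "y": 0, "z": 0, "rx": 0, "ry": 0, "rz": 0},
  {"x": 0, "y": 0, "z": 0, "rx": 0, "ry": 0, "rz": 0},
], jaw=5.6, newtons=25)

```text
clock: 42.98
position: [0.5607, -0.0421, 0.0868]
ee_rot: [-1.566, -0.144, 0.143]
force: [0.5, 0.0, 0.5]
width: 0.682
```

```bash
python3 -c "
from h import *
go((.5606,-.042,.0864),(.5606,-.042,.21),(.4569,-.3808,.21),yawt=.183)
lev(.183)"
```

```text
clk 42.98 pos [ 0.5607 -0.0421  0.0868] yaw 0.1825 tooly [ 7.e-04 -2.e-04 -1.e+00] F [0.5 0.  0.5] w 6.26
  to (0.5606, -0.042, 0.0864) tool cm [-0.01  0.04  0.01]
  to (0.5606, -0.042, 0.21) tool cm [ 1.000e-02 -1.236e+01 -0.000e+00]
  to (0.4569, -0.3808, 0.21) tool cm [-16.35  -0.   -31.44]
  ry -0.0005
  rot [ 0.0003 -0.0005  0.0006]
```

Emit:
move_arm([
  {"x": 0, "y": -1, "z": 0, "rx": 0, "ry": 0, "rz": 0},
  {"x": 0, "y": -3, "z": 0, "rx": 0, "ry": 0, "rz": 0},
  {"x": 0, "y": -4, "z": 0, "rx": 0, "ry": 0, "rz": 0},
  {"x": 0, "y": -4, "z": 0, "rx": 0, "ry": 0, "rz": 0},
  {"x": 0, "y": -4, "z": 0, "rx": 0, "ry": 0, "rz": 0},
  {"x": 0, "y": -2, "z": 0, "rx": 0, "ry": 0, "rz": 0},
  {"x": 0, "y": 0, "z": 0, "rx": 0, "ry": 0, "rz": 0},
])

```text
clock: 43.85
position: [0.5586, -0.0425, 0.274]
ee_rot: [-1.566, -0.14, 0.144]
force: [0.4, 0.6, -3.7]
width: 0.683
```

Emit:
move_arm([
  {"x": -0.5, "y": 0, "z": -1.5, "rx": 0, "ry": 0, "rz": 0},
  {"x": -1, "y": 0, "z": -3.5, "rx": 0, "ry": 0, "rz": -0.001},
  {"x": -1, "y": 0, "z": -3.7, "rx": 0, "ry": 0, "rz": -0.001},
  {"x": -1, "y": 0, "z": -3.7, "rx": 0, "ry": 0, "rz": -0.001},
  {"x": -1.5, "y": 0, "z": -3.7, "rx": 0, "ry": 0, "rz": -0.001},
  {"x": -2, "y": 0, "z": -3.7, "rx": 0, "ry": 0, "rz": -0.001},
  {"x": -2, "y": 0, "z": -3.7, "rx": 0, "ry": 0, "rz": -0.001},
  {"x": -2.2, "y": 0, "z": -3.5, "rx": 0, "ry": 0, "rz": -0.001},
  {"x": -2.2, "y": 0, "z": -3, "rx": 0, "ry": 0, "rz": 0},
  {"x": -1.5, "y": 0, "z": -1.2, "rx": 0, "ry": 0, "rz": 0},
  {"x": 0, "y": 0, "z": 0, "rx": 0, "ry": 0, "rz": 0},
])

```text
clock: 45.22
position: [0.4518, -0.3935, 0.2609]
ee_rot: [-1.562, -0.121, 0.151]
force: [1.4, 0.7, -1.9]
width: 0.68
```

```bash
python3 -c "
from h import *
go((.4569,-.3808,.0868),yawt=.183)
lev(.183)"
```

```text
clk 45.23 pos [ 0.4518 -0.3935  0.2609] yaw 0.1731 tooly [-0.0191  0.0029 -0.9998] F [ 1.4  0.7 -1.9] w 6.24
  to (0.4569, -0.3808, 0.0868) tool cm [ 1.04 17.4   1.06]
  ry -0.0099
  rot [-0.0062 -0.0099 -0.0182]
```

Emit:
move_arm([
  {"x": 0.6, "y": 1, "z": 0.6, "rx": -0.006, "ry": -0.01, "rz": -0.018},
  {"x": 0.4, "y": 2, "z": 0.4, "rx": 0, "ry": 0, "rz": 0},
  {"x": 0, "y": 4, "z": 0, "rx": 0, "ry": 0, "rz": 0},
  {"x": 0, "y": 3, "z": 0, "rx": 0, "ry": 0, "rz": 0},
  {"x": 0, "y": 0, "z": 0, "rx": 0, "ry": 0, "rz": 0},
])

```text
clock: 45.85
position: [0.4642, -0.3734, 0.1563]
ee_rot: [-1.559, -0.152, 0.15]
force: [-0.5, 0.1, -2.7]
width: 0.685
```

```bash
python3 -c "
from h import *
go((.4569,-.3808,.0868),yawt=.183)
lev(.183)"
```

```text
clk 45.85 pos [ 0.4642 -0.3734  0.1563] yaw 0.1927 tooly [ 7.0e-04  6.1e-03 -1.0e+00] F [-0.5  0.1 -2.7] w 6.29
  to (0.4569, -0.3808, 0.0868) tool cm [-0.87  6.95 -0.63]
  ry 0.0097
  rot [-0.0059  0.0097  0.0018]
```

Emit:
move_arm([
  {"x": -0.8, "y": 1, "z": -0.6, "rx": -0.006, "ry": 0.01, "rz": 0.002},
  {"x": 0, "y": 2, "z": 0, "rx": 0, "ry": 0, "rz": 0},
  {"x": 0, "y": 1.5, "z": 0, "rx": 0, "ry": 0, "rz": 0},
  {"x": 0, "y": 0, "z": 0, "rx": 0, "ry": 0, "rz": 0},
])

```text
clock: 46.35
position: [0.4589, -0.3822, 0.1127]
ee_rot: [-1.57, -0.147, 0.141]
force: [0.8, -0.2, -2.6]
width: 0.686
```

```bash
python3 -c "
from h import *
go((.4569,-.3808,.0868),yawt=.183)
lev(.183)"
```

```text
clk 46.35 pos [ 0.4589 -0.3822  0.1127] yaw 0.1833 tooly [ 0.0038 -0.0036 -1.    ] F [ 0.8 -0.2 -2.6] w 6.29
  to (0.4569, -0.3808, 0.0868) tool cm [-0.18  2.59  0.18]
  ry 0.0003
  rot [0.0042 0.0003 0.0031]
```

Emit:
move_arm([
  {"x": -0.18, "y": 0.8, "z": 0.18, "rx": 0.004, "ry": 0, "rz": 0.003},
  {"x": 0, "y": 1, "z": 0, "rx": 0, "ry": 0, "rz": 0},
  {"x": 0, "y": 0.4, "z": 0, "rx": 0, "ry": 0, "rz": 0},
  {"x": 0, "y": 0, "z": 0, "rx": 0, "ry": 0, "rz": 0},
])

```text
clock: 46.85
position: [0.4573, -0.3815, 0.0906]
ee_rot: [-1.567, -0.145, 0.143]
force: [0.4, -0.2, -2.7]
width: 0.683
```

```bash
python3 -c "
from h import *
go((.4569,-.3808,.0868),yawt=.183)
lev(.183)"
```

```text
clk 46.85 pos [ 0.4573 -0.3815  0.0906] yaw 0.1831 tooly [ 0.0015 -0.0012 -1.    ] F [ 0.4 -0.2 -2.7] w 6.27
  to (0.4569, -0.3808, 0.0868) tool cm [-0.02  0.38  0.07]
  ry 0.0001
  rot [0.0015 0.0001 0.0013]
```

Emit:
move_arm([
  {"x": -0.02, "y": 0.25, "z": 0.07, "rx": 0.001, "ry": 0, "rz": 0.001},
  {"x": 0, "y": 0.12, "z": 0, "rx": 0, "ry": 0, "rz": 0},
  {"x": 0, "y": 0, "z": 0, "rx": 0, "ry": 0, "rz": 0},
])

```text
clock: 47.22
position: [0.4572, -0.381, 0.087]
ee_rot: [-1.567, -0.145, 0.143]
force: [-0.6, 0.2, -3.5]
width: 0.682
```

```bash
python3 -c "
from h import *
go((.4569,-.3808,.0866),yawt=.183)
lev(.183)"
```

```text
clk 47.23 pos [ 0.4572 -0.381   0.087 ] yaw 0.1832 tooly [ 1.e-03 -8.e-04 -1.e+00] F [-0.6  0.2 -3.5] w 6.26
  to (0.4569, -0.3808, 0.0866) tool cm [-0.03  0.04  0.03]
  ry 0.0002
  rot [0.001  0.0002 0.0008]
```

Emit:
move_arm([
  {"x": -0.03, "y": 0.05, "z": 0.02, "rx": 0.001, "ry": 0, "rz": 0.001},
  {"x": 0, "y": 0, "z": 0, "rx": 0, "ry": 0, "rz": 0},
])

```text
clock: 47.48
position: [0.4572, -0.3811, 0.087]
ee_rot: [-1.566, -0.144, 0.144]
force: [0.0, 0.3, -2.9]
width: 0.687
```

Emit:
move_arm([
  {"x": 0, "y": 0, "z": 0, "rx": 0, "ry": 0, "rz": 0},
  {"x": 0, "y": 0, "z": 0, "rx": 0, "ry": 0, "rz": 0},
  {"x": 0, "y": 0, "z": 0, "rx": 0, "ry": 0, "rz": 0},
  {"x": 0, "y": 0, "z": 0, "rx": 0, "ry": 0, "rz": 0},
  {"x": 0, "y": 0, "z": 0, "rx": 0, "ry": 0, "rz": 0},
  {"x": 0, "y": -1, "z": 0, "rx": 0, "ry": 0, "rz": 0},
  {"x": 0, "y": -3, "z": 0, "rx": 0, "ry": 0, "rz": 0},
  {"x": 0, "y": -4, "z": 0, "rx": 0, "ry": 0, "rz": 0},
  {"x": 0, "y": -5, "z": 0, "rx": 0, "ry": 0, "rz": 0},
  {"x": 0, "y": -5, "z": 0, "rx": 0, "ry": 0, "rz": 0},
  {"x": 0, "y": -4, "z": 0, "rx": 0, "ry": 0, "rz": 0},
  {"x": 0, "y": 0, "z": 0, "rx": 0, "ry": 0, "rz": 0},
], jaw=9.1)

```text
clock: 48.98
position: [0.4561, -0.382, 0.3186]
ee_rot: [-1.569, -0.144, 0.14]
force: [-0.0, 0.3, -0.2]
width: 0.993
```

```bash
python3 -c "
from h import *
go((.4444,-.3724,.32),yawt=.183)
lev(.183)
s=arm.observe();np.save('s11.npy',s,allow_pickle=True)
im=arm.get_image('wrist');cv2.imwrite('pics/w11.png',im)
c=cam('wrist',s)
def big(m,box):
    k=np.zeros(m.shape,'uint8');x0,y0,x1,y1=box;k[y0:y1,x0:x1]=m[y0:y1,x0:x1]*255
    return max(cv2.findContours(k,0,1)[0],key=cv2.contourArea)
e=cv2.fitEllipse(big(im.min(2)>215,(200,30,320,150)));print(e[0],onz(c,[e[0]],.139))
e=cv2.fitEllipse(big(im.max(2)<75,(200,110,320,225)));print(e[0],onz(c,[e[0]],.114))
"
```

```text
clk 48.98 pos [ 0.4561 -0.382   0.3186] yaw 0.1809 tooly [ 0.0024 -0.0028 -1.    ] F [-0.   0.3 -0.2] w 9.12
  to (0.4444, -0.3724, 0.32) tool cm [-0.97 -0.15  1.16]
  ry -0.0021
  rot [ 0.0032 -0.0021  0.0018]
(253.5172119140625, 77.41062927246094) [[ 0.43513852 -0.28822327  0.139     ]]
(259.5191345214844, 165.40696716308594) [[ 0.45811441 -0.3801425   0.114     ]]
```

View pics/w11.png

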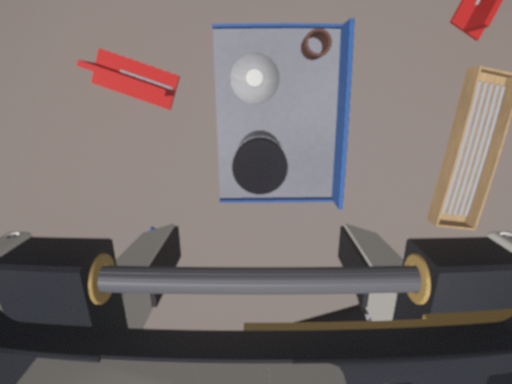

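Emit:
move_arm([
  {"x": 0, "y": 0, "z": 2, "rx": 0, "ry": 0, "rz": 0},
  {"x": 0.8, "y": 0, "z": 5, "rx": 0, "ry": 0, "rz": -0.002},
  {"x": 0.8, "y": 0, "z": 5, "rx": 0, "ry": 0, "rz": -0.002},
  {"x": 0.8, "y": 0, "z": 5, "rx": 0, "ry": 0, "rz": -0.002},
  {"x": 0.8, "y": 0, "z": 5, "rx": 0, "ry": 0, "rz": -0.002},
  {"x": 0.8, "y": 0, "z": 5, "rx": 0, "ry": 0, "rz": -0.002},
  {"x": 0.8, "y": 0, "z": 5, "rx": 0, "ry": 0, "rz": -0.002},
  {"x": 0.8, "y": 0, "z": 5, "rx": 0, "ry": 0, "rz": -0.002},
  {"x": 0.8, "y": 0, "z": 5, "rx": 0, "ry": 0, "rz": -0.002},
  {"x": 0.8, "y": 0, "z": 5, "rx": 0, "ry": 0, "rz": -0.002},
  {"x": 0, "y": 0, "z": 2, "rx": 0, "ry": 0, "rz": 0},
  {"x": 0, "y": 0, "z": 0, "rx": 0, "ry": 0, "rz": 0},
])

```text
clock: 50.52
position: [0.4288, 0.1305, 0.3054]
ee_rot: [-1.566, -0.143, 0.144]
force: [0.0, -0.5, -0.7]
width: 0.993
```

```bash
python3 - <<'E'
from h import *
go((.45,.1,.32))
a=arm.get_image('top');b=arm.get_image('scene');cv2.imwrite('pics/top12.png',a);cv2.imwrite('pics/sc12.png',b)
a0=cv2.imread('pics/top0.png');b0=cv2.imread('pics/scene0.png')
z=lambda i,y0,y1,x0,x1:cv2.resize(i[y0:y1,x0:x1],None,fx=4,fy=4,interpolation=cv2.INTER_CUBIC)
cv2.imwrite('pics/cmp.png',np.vstack([np.hstack([z(a0,170,240,280,370),z(a,170,240,280,370)]),np.hstack([z(b0,112,187,190,280),z(b,112,187,190,280)])]))
# subpixel shift of tin & spray patches between before/after
for n,i0,i1,bx in(('top tin',a0,a,(322,195,356,220)),('top spray',a0,a,(302,203,326,222)),('scene tin',b0,b,(222,116,243,150)),('scene spray',b0,b,(241,126,258,165))):
    x0,y0,x1,y1=bx
    p=i0[y0:y1,x0:x1].mean(2).astype('float32');q=i1[y0:y1,x0:x1].mean(2).astype('float32')
    w=np.eye(2,3,dtype='float32')
    try: cc,w=cv2.findTransformECC(p,q,w,cv2.MOTION_TRANSLATION,(3,200,1e-5)); print(n,'cc',round(cc,3),'shift px',w[:,2])
    except Exception as ex: print(n,ex)
E
```

```text
clk 50.52 pos [0.4288 0.1305 0.3054] yaw 0.1827 tooly [-7.e-04 -5.e-04 -1.e+00] F [ 0.  -0.5 -0.7] w 9.12
  to (0.45, 0.1, 0.32) tool cm [ 1.52 -1.46 -3.38]
top tin cc 0.917 shift px [-0.13668194 -0.34598744]
top spray cc 0.982 shift px [ 0.11289999 -0.11987042]
scene tin cc 0.93 shift px [-0.33089846  0.19618155]
scene spray cc 0.927 shift px [-0.26444858  0.07164551]
```

View pics/cmp.png

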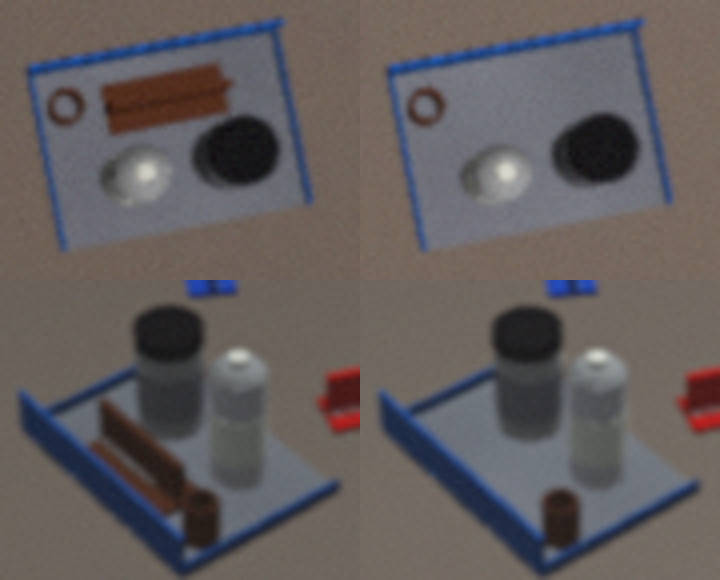

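View pics/sc12.png

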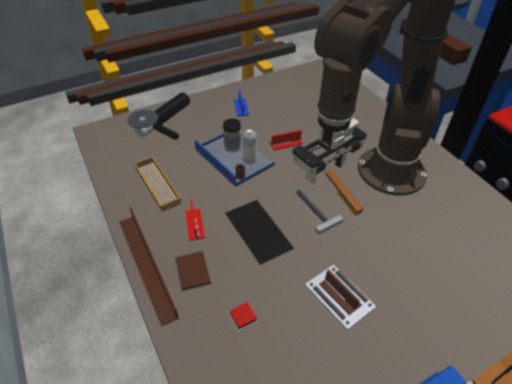

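```bash
python3 -c "
from cell import arm
print(arm.sign_off())"
```

```text
the job is handed in; nothing more can be done
None
```

The job is done and handed in at about 50.6 s of the 128 s allowed. I moved the spray can and then the tin upright onto the mat. I set the T-section web up between the fixture rails, then stood the can and the tin back on the store plate.

What the last checks showed:
- **T-section:** in the wrist picture its ends sit on the same rows as the rail ends. The side gaps to the rails are about even, 44/43 px at the far end and 42/38 px at the near end, roughly 1 mm off centre at most.
- **Spray can:** before-and-after pictures from the fixed cameras put it back within about 0.5 to 1 mm of its start.
- **Tin:** the fixed cameras put it about 1 to 1.5 mm from its start. The wrist camera disagreed slightly and said about 1.8 mm, which is within its calibration error.
- **Pipe and look-alikes:** the pipe, which I never touched, shows no movement in the before-and-after pictures. I left the red and blue look-alikes alone.
- **Forces:** readings at the end of each move stayed below about 8 N. At the end the gripper was open, well above the table and touching nothing.

Two early move calls were refused because the rows left out some of the numbers. They moved nothing and cost no time.

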